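# Stack the loaded stack-nest totes, nest the empty ones

## Robot

A 7-joint arm with a two-finger parallel gripper is mounted at the origin on the work surface. World frame = base frame: x ahead of the robot, y to its left, z up, the work surface at z = 0. Lengths are in m, angles in rad, forces in N, time in s.
With the tool pointing down it reaches from about 0.4 to 0.85 m from the base axis. Payload 4.5 kg.
Tool frame: the origin (TCP) lies midway between the tips of the shut fingers; the grasp point (between the pads) lies 19 mm behind it; z points along the fingers, y is the direction in which the jaws open and shut (so a half turn about z gives the same grasp; the last joint's range is limited). The gripper opens to 88 mm and grips with 3 to 60 N. Pads are 18 mm wide; open, the fingers measure 123 mm over their backs; the gripper's body (75 mm by 187 mm) begins 45 mm behind the grasp point.
Start: joints at [1.153, 0.689, -0.195, 1.565, 0.157, 0.902, -0.215], TCP at [0.273, -0.562, 0.239] pointing down, gripper open.
Joint ranges: [-3.01, 3.01], [-0.46, 2.08], [-1.47, 1.51], [0.13, 2.56], [-1, 4.14], [0.04, 2.09], [-2.66, 2.66]. Speed limits (rad/s): [2.57, 2.57, 3.14, 3.14, 3.14, 3.14, 3.14].

## Interface

Orientations are given as a unit quaternion [x, y, z, w].
In Python, from plant import get_state, snapshot, finish_job, find_in gives the robot as it stands.
- The arm moves only by the shell command python3 -m creep 'ROWS' [OPENING] [FORCE]. ROWS is JSON, one flat list of numbers, 6 for each row, row after row: the shift along the tool's x, y, z in mm, then the turn, a rotation vector about the tool's x, y, z in degrees. In form: [tx, ty, tz, wx, wy, wz, tx, ty, tz, wx, wy, wz, ...]. A call has 1 to 5 rows; each row shifts and turns the pose as measured when the row begins, along the tool's axes as they then stand; what a row does not reach is not made up. A row lasts 1/12 s, in which the tool goes at most 41.7 mm and 7.16 degrees, less where a joint would pass 70% of its speed; a pose out of reach is approached as far as the arm can. A call is refused whole if a number of a shift passes 41.7 or a number of a turn 7.16, either way. A call with a gripper value outside its range is refused whole. OPENING is the finger opening in mm, from 0 to 88.1, set as the call begins (- or left out, the last holds). The fingers move at their own pace and stop on an object; FORCE is the grip in N (left out, the last holds). Time passes only in rows, so rows that do not move let the fingers close. It gives the time, the measured TCP pose, the force and the opening at its end, in the units of the state.
- get_state(): the state, without advancing time (a new reading comes with each control period).
- snapshot(name): name is "scene" or "top" or "wrist"; returns a dict with "color" (384x512x3 uint8, red, green, blue), "intrinsics" (3x3 intrinsics, pixels), "extrinsics" (4x4, takes a point from world to camera coordinates). Camera axes: x right, y down, z forward; pixel columns grow to the right and rows downward; lengths in m; the calibration is good to about 2 mm. A picture is of the moment at which its call begins. There is no depth.
- finish_job(): hands the job in, once; it reports no verdict.
Trained networks look in the newest picture that a camera, given by its name, has taken for a name from the list of things; names that differ only in an ending like _2 or _b are one class to them, and where a whole thing is asked for, a point or a joint stands for the part that bears it (a point fixed in the world has none). Each returns a list of dicts, best first, with "score" (0 to 1); they miss things now and then, are a little off and sometimes report something else, mostly with a low value. They report only what shows in the picture. A call takes as long as a camera call. They do not tell look-alikes from the thing itself.
- find_in(thing, camera): "xy" ([column, row] in pixels, amid what is visible of it).
The state is a dict: "clock": time; "q": joint angles; "qd": joint speeds; "joint_torque": joint torques, N m; "tool_pos": TCP position; "eef_rot": TCP orientation; "contact_force": force on the tool from outside, world axes, zero at the start; "moment": the same for the moment, N m; "opening": opening from 0.0 (shut) to 1.0 (fully open).
Only numpy, scipy, OpenCV 4.12 (cv2) and the standard library are available. Lean on these libraries where they do the work, as an engineer would, in place of code of your own. Each camera call takes 0.05 s, during which the arm holds its last target.

## Task

Tidy up the four grey stack-nest totes: take the empty one off the loaded tote and nest it fully down inside the other empty tote, and stack the loaded tote that stands alone squarely on the other loaded one, so that it rests on the ledges and not on the punches. They nest when both face the same way and stack when one is turned half round; the two bottom totes stay where they stand. Keep the totes level so that the punches stay standing in them, and leave everything else on the bench where it is.

Things in the scene. Friction and masses are not known exactly. Their poses are not given: they have to be found in the camera images.
- tote_a: Loaded tote that stays where it stands; an empty tote is stacked on it at the start; two steel punches in it. All four totes are alike: grey plastic, 170 mm long (own x), 66 wide (y), 76 high, 0.2 kg; origin at the centre of the underside. Front (+x) wall: dip 23 wide, 18 deep; rear wall: paper label. Its collar, 36 to 76 mm above the underside, is gripped across from above
- tote_b: Loaded tote standing alone on the bench; like tote_a. Two steel punches stand loose in it; about 0.65 kg together. The collar of a tote is a flat upright band all round, 40 mm deep, outside 170 x 66 mm, walls 3 mm. Under it the body is 123 x 52 mm at the bottom with feet at both ends (see the front points)
- tote_c: Empty tote stacked on tote_a at the start (half a turn from it); like tote_a. NESTING: set in another tote the same way round (front over front), its feet pass the ledges until the collar rests on the lower rim: its origin is then straight above the lower one's, 40 mm up, with play of about 4 mm each way lengthwise and 2.5 mm crosswise
- tote_d: Empty tote standing alone on the bench, to stay where it stands; like tote_a. STACKING: set on another tote half a turn round (front over rear), its feet come down on the ledges, just inside the rim: its origin is then straight above the lower one's, 71 mm up, with play of about 6 mm each way lengthwise and 3.5 mm crosswise
- tote_a_front (a point): Middle of tote_a's front end at rim height: 85 mm along own x from its origin and 76 mm above its underside. FEET of every tote, reaching x = +-76 mm: front, one nose in the middle 16 mm wide; rear, two lobes from |y| = 9.5 to 26.5 mm
- tote_b_front (a point): The same point of tote_b. LEDGES of every tote, inside the collar (mouth 164 x 60 mm), 71 mm above the underside and 16 mm deep: front, one in each corner, |y| over 11.5 mm; rear, one in the middle, 12 mm wide
- tote_c_front (a point): The same point of tote_c
- tote_d_front (a point): The same point of tote_d
- punch_a1: loose shouldered steel punch standing in tote_a: foot 33 mm across and 30 high, stem 21 mm across, 50 mm high in all, about 0.22 kg; origin at the centre of its underside (on the tote's inner floor, 4 mm above the tote's underside)
- punch_a2: loose shouldered steel punch standing in tote_a: foot 33 mm across and 30 high, stem 21 mm across, 50 mm high in all, about 0.22 kg; origin at the centre of its underside (on the tote's inner floor, 4 mm above the tote's underside)
- punch_b1: loose shouldered steel punch standing in tote_b: foot 33 mm across and 30 high, stem 21 mm across, 50 mm high in all, about 0.22 kg; origin at the centre of its underside (on the tote's inner floor, 4 mm above the tote's underside)
- punch_b2: loose shouldered steel punch standing in tote_b: foot 33 mm across and 30 high, stem 21 mm across, 50 mm high in all, about 0.22 kg; origin at the centre of its underside (on the tote's inner floor, 4 mm above the tote's underside)
- pillar: bystander: bright steel guide pillar standing upright close beside a long side of tote_b, 25 mm across, 96 mm high; origin at the centre of its underside
- v_block: bystander: steel V-block close beside tote_d, 50 mm (x) x 36 mm (y) x 36 mm high; origin at the centre of its underside
- hammer: bystander: hammer lying near the far edge of the bench, 240 mm long along its own x, under 40 mm high; origin at its middle, underneath
- tin: bystander: round aluminium tin nearest the robot, 54 mm across, 50 mm high; origin at the centre of its underside
- plates: bystander: three ground steel plates in a pile, 60 mm (x) x 44 mm (y) x 24 mm high; origin at the centre of the underside
- height_gauge: bystander: height gauge, base 70 mm (x) x 90 mm (y) x 30 mm high, upright beam on the middle of the base to 258 mm high, slide 34 mm wide with a scriber reaching 55 mm to -x at 128 mm height; origin at the centre of its underside
Not all that is in view belongs to the job. What is shaped like the punch_b1 but brown or pink is not meant.

How it is judged:
At the end, for the whole second after the job is handed in: c nested in d, same way round, 36-45 mm above it, within 8 mm; b stacked on a, half a turn round, 67-76 mm above it, within 10 mm; pairs parallel within 0.12 rad; all level, at rest; a and d on the bench within 30 mm of their start; the four punches upright on the floors of their own totes (z of tote_c in the frame of tote_d between 0.036 and 0.045 m and horizontal distance between tote_c and tote_d below 0.008 m and angle between the x axis of tote_c and the x axis of tote_d, either way round below 0.12 rad and x of tote_c_front in the frame of tote_d above 0.06 m and angle between each of tote_c, tote_b, tote_a, tote_d's own z axis and vertical below 0.05 rad and z of tote_b in the frame of tote_a between 0.067 and 0.076 m and horizontal distance between tote_b and tote_a below 0.01 m and angle between the x axis of tote_b and the x axis of tote_a, either way round below 0.12 rad and x of tote_b_front in the frame of tote_a below -0.06 m and height (world z) of each of tote_a, tote_d below 0.005 m and distance of each of tote_a, tote_d from where it was at the start of the episode below 0.03 m and linear speed of each of tote_a, tote_b, tote_c, tote_d below 0.02 m/s and z of punch_a1 in the frame of tote_a between 0 and 0.01 m and angle between each of punch_a1, punch_a2, punch_b1, punch_b2's own z axis and vertical below 0.1 rad and z of punch_a2 in the frame of tote_a between 0 and 0.01 m and z of punch_b1 in the frame of tote_b between 0 and 0.01 m and z of punch_b2 in the frame of tote_b between 0 and 0.01 m); the robot touches nothing.
It fails at once if a bystander was pushed more than 20 mm (distance of any of pillar, v_block, hammer, tin, plates, height_gauge from where it was at the start of the episode above 0.02 m).
It fails at once if a standing bystander was knocked over (angle between any of pillar, v_block, tin, plates, height_gauge's own z axis and vertical above 0.3 rad).
It fails at once if a tote was tipped (angle between any of tote_a, tote_b, tote_c, tote_d's own z axis and vertical above 0.45 rad).
It fails at once if a punch fell over (angle between any of punch_a1, punch_a2, punch_b1, punch_b2's own z axis and vertical above 0.6 rad).
It also fails if it takes over 64 s, if anything falls off the work surface, if the arm or the gripper's body presses on something with over 40 N, if the wrist force passes 120 N, or if a joint passes its speed limit or range.

## Working session

There is one attempt and no reset: what is moved stays moved. The work goes in short steps, Python scripts to look and compute and a shell command to move; the robot and the scene stay as the last step left them, time stands still between calls to the robot, and variables do not carry over. Pictures are saved under pics/ and viewed, and the job is handed in when it is done.

```bash
ls; mkdir -p pics
python3 - <<'E'
from plant import *
import cv2
print(get_state())
for n in ["scene","top","wrist"]:
    s=snapshot(n); cv2.imwrite(f"pics/{n}0.png",s["color"][:,:,::-1]); print(n,s["intrinsics"].tolist(),s["extrinsics"].round(4).tolist())
E
```

```text
pics
{'clock': 0.0, 'q': array([ 1.15282176,  0.69001919, -0.19447904,  1.56631555,  0.15728327,
        0.90253062, -0.21510566]), 'qd': array([ 7.47758286e-04, -7.57411824e-04, -4.75282046e-05,  6.54569933e-04,
       -5.58405762e-04, -5.63085673e-04, -1.95157011e-03]), 'joint_torque': array([ 5.68840751e-04, -5.27545631e+01, -1.26650602e+00, -1.53423446e+01,
       -5.25328028e-02,  6.56342876e-03,  1.58996613e-04]), 'tool_pos': array([ 0.27251535, -0.56175488,  0.23789478]), 'eef_rot': array([ 9.74591088e-01,  2.23989559e-01, -2.81431533e-04, -8.99456196e-04]), 'contact_force': array([ 0.35382957, -0.2221388 ,  0.73043737]), 'moment': array([-0.05503222, -0.01008894, -0.01062806]), 'opening': 0.9976034429212827}
scene [[477.6015976201919, 0.0, 256.93298469033095], [0.0, 477.6015976201919, 194.95231647400615], [0.0, 0.0, 1.0]] [[-0.3686, 0.9296, 0.0019, 0.1981], [0.5377, 0.2149, -0.8153, -0.2377], [-0.7583, -0.2995, -0.5791, 1.7086], [0.0, 0.0, 0.0, 1.0]]
top [[437.3794340614619, 0.0, 252.34275052928743], [0.0, 437.3794340614619, 193.90401502621972], [0.0, 0.0, 1.0]] [[-0.0185, -0.9996, -0.019, 0.0462], [-0.9985, 0.0195, -0.0503, 0.5803], [0.0506, 0.018, -0.9986, 1.2435], [0.0, 0.0, 0.0, 1.0]]
wrist [[285.44600944058, 0.0, 260.97707041203245], [0.0, 285.44600944058, 192.56206112053377], [0.0, 0.0, 1.0]] [[0.4361, -0.8999, -0.002, -0.6242], [-0.8604, -0.4176, 0.2922, -0.0417], [-0.2638, -0.1257, -0.9563, 0.3905], [0.0, 0.0, 0.0, 1.0]]
```

View pics/scene0.png

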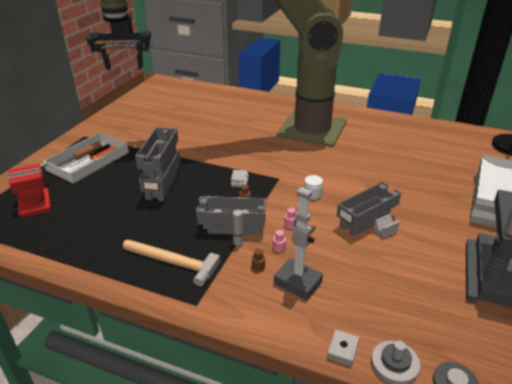

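View pics/top0.png

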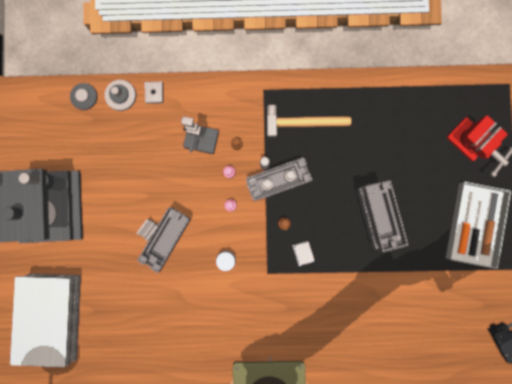

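View pics/wrist0.png

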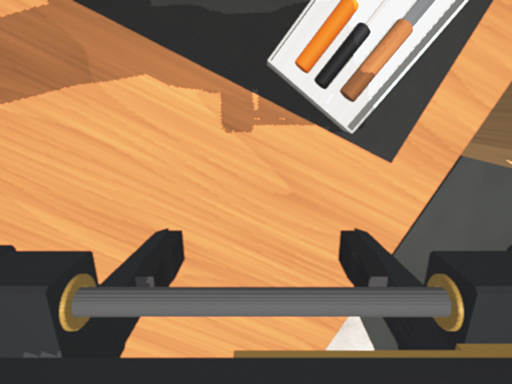

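In the top view, the stacked pair (c on a) is at about (384,215). Loaded b is at (280,178) with the pillar at (265,161), and d is at (164,238) with the V-block at (147,229). I'll enlarge these to read the fronts (dips) and rears (labels).

```bash
cat > h.py <<'E'
import numpy as np, cv2
from plant import *
def px2w(s,uv,z):
    K=s["intrinsics"];T=s["extrinsics"];R=T[:3,:3];t=T[:3,3]
    d=R.T@np.linalg.inv(K)@np.array([uv[0],uv[1],1.]);c=-R.T@t
    return c+d*(z-c[2])/d[2]
def w2px(s,p):
    K=s["intrinsics"];T=s["extrinsics"];q=K@(T[:3,:3]@np.asarray(p,float)+T[:3,3]);return q[:2]/q[2]
E
python3 - <<'E'
import cv2,numpy as np
t=cv2.imread("pics/top0.png");s=cv2.imread("pics/scene0.png")
def c(i,x,y,w,h,f): return cv2.resize(i[y:y+h,x:x+w],None,fx=f,fy=f,interpolation=cv2.INTER_CUBIC)
a=np.hstack([c(t,350,170,65,90,6)[:500],c(t,130,195,65,90,6)[:500]])
cv2.imwrite("pics/ct1.png",a)
cv2.imwrite("pics/ct2.png",c(t,235,145,90,65,8))
cv2.imwrite("pics/cs1.png",c(s,125,115,160,130,5))
cv2.imwrite("pics/cs2.png",c(s,320,170,90,75,8))
E
```

```text
(no output)
```

View pics/ct1.png

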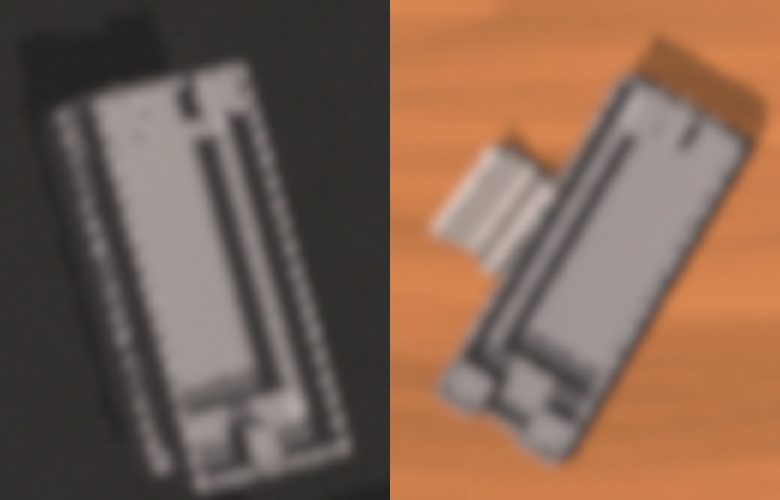

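View pics/ct2.png

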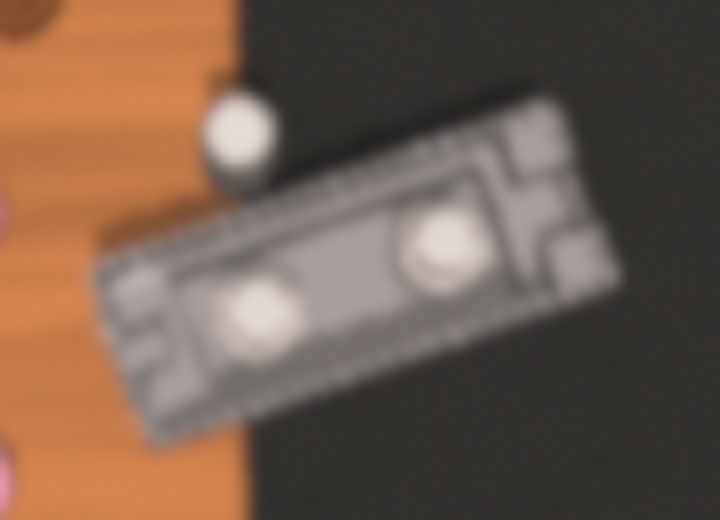

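View pics/cs1.png

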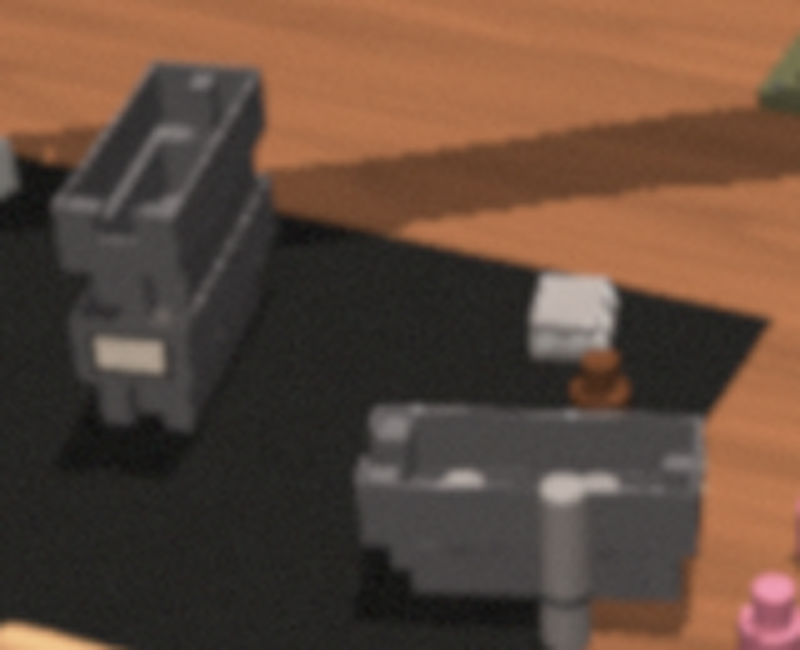

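View pics/cs2.png

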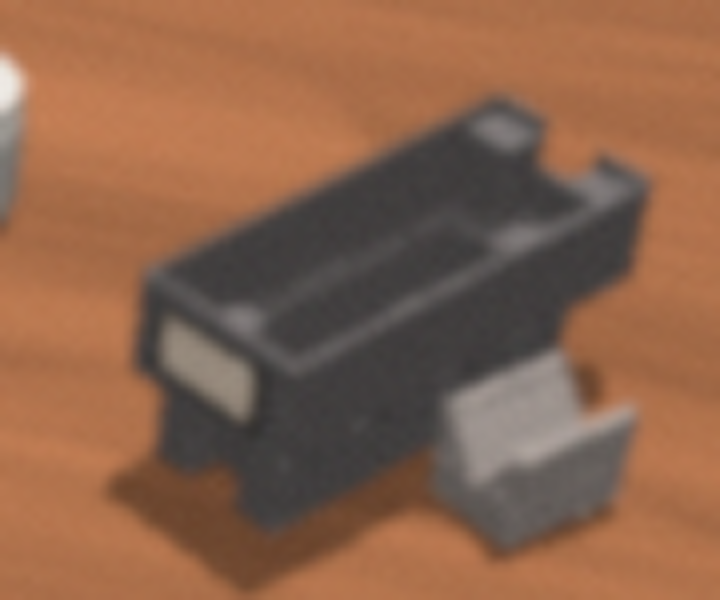

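```bash
cat >> h.py <<'E'
def rect(pose,z0,hx=.085,hy=.033,z=.076):
    x,y,th=pose; c,s=np.cos(th),np.sin(th)
    return [np.array([x+c*a-s*b,y+s*a+c*b,z0+z]) for a,b in [(hx,hy),(hx,-hy),(-hx,-hy),(-hx,hy)]]
def draw(img,snap,pose,z0,box,f,parts=None):
    x0,y0,w,h=box
    im=cv2.resize(img[y0:y0+h,x0:x0+w],None,fx=f,fy=f,interpolation=cv2.INTER_CUBIC)
    pr=lambda p:tuple(int(round(v)) for v in ((w2px(snap,p)-[x0,y0]+.5)*f-.5))
    for (hx,hy,z,col) in parts or [(.085,.033,.076,(0,255,255)),(.0615,.026,0,(255,0,255))]:
        P=[pr(p) for p in rect(pose,z0,hx,hy,z)]
        for i in range(4): cv2.line(im,P[i],P[(i+1)%4],col,1)
    x,y,th=pose
    cv2.circle(im,pr([x+.085*np.cos(th),y+.085*np.sin(th),z0+.076]),3,(0,0,255),-1)
    return im
E
python3 - <<'E'
from h import *
import pickle
S={n:snapshot(n) for n in ["top","scene"]}
pickle.dump(S,open("s0.pkl","wb"))
t=S["top"]
# coarse corner clicks (crop coordinates)
def cl(o,f,pts,z):
    P=[px2w(t,(o[0]+(u+.5)/f-.5,o[1]+(v+.5)/f-.5),z) for u,v in pts]
    P=np.array(P)[:,:2];print(P.mean(0).round(4),[round(float(np.linalg.norm(P[i]-P[(i+1)%4])),4) for i in range(4)],P.round(3).tolist())
    d=(P[0]+P[1]-P[2]-P[3]);print(np.degrees(np.arctan2(d[1],d[0])))
# order: front pts, rear pts
cl((235,145),8,[(555,95),(620,285),(155,445),(92,265)],.076)
cl((130,195),6,[(50+0,395),(180,462),(362,150),(235,75)],.076)
cl((350,170),6,[(90,100),(247,65),(352,450),(200,488)],.147)
for n,uv,z in [("pillar",(235+240/8,145+133/8),.096),("gauge",(190,122),.25),("gaugebase",(203,142),.03),("tin",(226,261),.05),("vblock",(130+105/6,195+210/6),.036)]: print(n,px2w(t,uv,z).round(3))
E
```

```text
[ 0.6185 -0.0397] [0.0689, 0.1681, 0.0654, 0.1691] [[0.678, -0.109], [0.612, -0.13], [0.561, 0.03], [0.623, 0.05]]
-71.51442720352058
[0.4576 0.2777] [0.0669, 0.1634, 0.0678, 0.1676] [[0.402, 0.35], [0.371, 0.291], [0.511, 0.206], [0.546, 0.264]]
149.04768767767058
[ 0.5127 -0.3091] [0.0686, 0.1689, 0.0663, 0.1708] [[0.588, -0.255], [0.602, -0.323], [0.438, -0.361], [0.423, -0.297]]
13.596385191383973
pillar [ 0.664 -0.002  0.096]
gauge [0.742 0.175 0.25 ]
gaugebase [0.732 0.174 0.03 ]
tin [0.394 0.111 0.05 ]
vblock [0.483 0.333 0.036]
```

Run:
```python
from h import *
import pickle
S=pickle.load(open("s0.pkl","rb"))
r=np.radians
P={"c":((.5127,-.3091,r(13.6)),.071),"d":((.4576,.2777,r(149)),0),"b":((.6185,-.0397,r(-71.5)),0)}
B={"top":{"c":(350,170,65,85),"d":(125,195,65,85),"b":(240,140,80,70)},"scene":{"c":(125,120,65,85),"d":(330,165,75,75),"b":(190,180,80,70)}}
for n in S:
    img=S[n]["color"][:,:,::-1].copy()
    ims=[cv2.resize(draw(img,S[n],*P[k],B[n][k],6),(0,0),fx=.6,fy=.6) if 0 else draw(img,S[n],*P[k],B[n][k],4) for k in "cdb"]
    H=max(i.shape[0] for i in ims); cv2.imwrite(f"pics/ov_{n}.png",np.hstack([cv2.copyMakeBorder(i,0,H-i.shape[0],0,0,0) for i in ims])[:,:800+100])
```

```text
(no output)
```

View pics/ov_top.png

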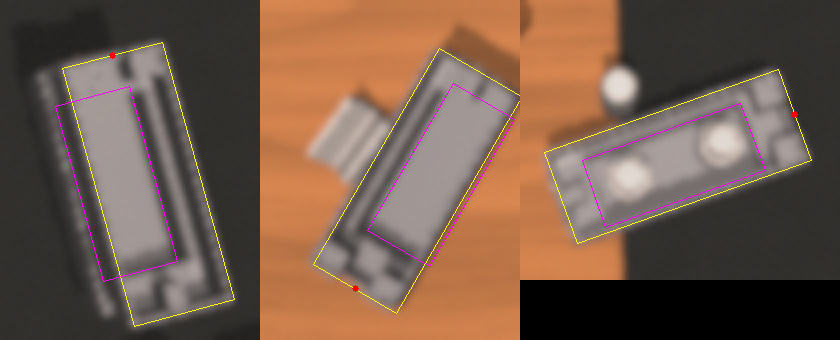

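View pics/ov_scene.png

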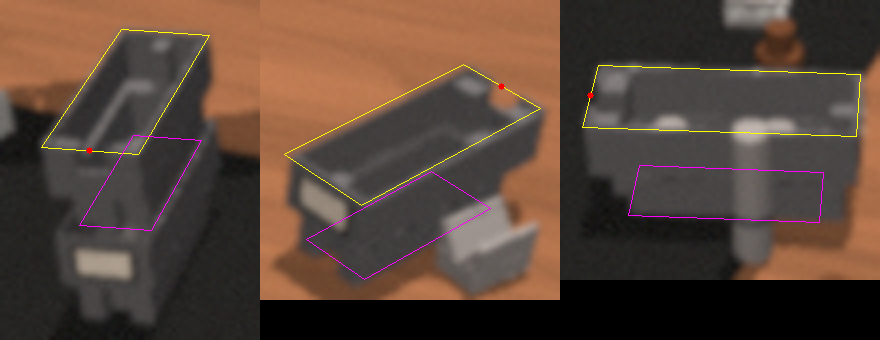

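```bash
cat > go.py <<'E'
import sys
from h import *
from scipy.spatial.transform import Rotation as R
# usage: go.py x y z yawdeg [maxmm maxdeg]
a=list(map(float,sys.argv[1:])); tgt=np.array(a[:3]); mm=a[4] if len(a)>4 else 38; md=a[5] if len(a)>5 else 6.5
st=get_state(); p=st["tool_pos"];r=R.from_quat(st["eef_rot"])
T=R.from_euler('z',a[3],degrees=True)*R.from_euler('x',180,degrees=True)
rv=(r.inv()*T).as_rotvec(degrees=True); d=(tgt-p)*1000
n=int(max(1,np.ceil(np.linalg.norm(d)/mm),np.ceil(np.linalg.norm(rv)/md)))
print("clock",round(st["clock"],2),"pos",p.round(4),"err mm",d.round(1),"rotvec",rv.round(2),"n",n,"F",st["contact_force"].round(1),"open",round(st["opening"]*88.1,1),"q7",round(st["q"][6],2))
rows=[]
for i in range(n):
    ri=r*R.from_rotvec(rv*i/n,degrees=True)
    rows.append([round(float(v),1) for v in list(ri.inv().apply(d/n))+list(rv/n)])
for i in range(0,n,5): print(rows[i:i+5])
E
python3 go.py .513 -.309 .24 13.6
```

```text
clock 0.25 pos [ 0.2728 -0.562   0.2384] err mm [240.2 253.    1.6] rotvec [-0.04  0.   12.29] n 10 F [ 0.5 -0.  -0.4] open 88.1 q7 -0.22
[[32.7, -12.3, -0.2, -0.0, 0.0, 1.2], [32.4, -13.0, -0.2, -0.0, 0.0, 1.2], [32.1, -13.7, -0.2, -0.0, 0.0, 1.2], [31.8, -14.4, -0.2, -0.0, 0.0, 1.2], [31.5, -15.0, -0.2, -0.0, 0.0, 1.2]]
[[31.2, -15.7, -0.2, -0.0, 0.0, 1.2], [30.8, -16.4, -0.2, -0.0, 0.0, 1.2], [30.5, -17.0, -0.2, -0.0, 0.0, 1.2], [30.1, -17.7, -0.2, -0.0, 0.0, 1.2], [29.7, -18.3, -0.2, -0.0, 0.0, 1.2]]
```

```bash
python3 -m creep '[33,-12,0,0,0,1.2,32,-13,0,0,0,1.2,32,-14,0,0,0,1.2,32,-14,0,0,0,1.2,32,-15,0,0,0,1.2]' 88; python3 -m creep '[31,-16,0,0,0,1.2,31,-16,0,0,0,1.2,30,-17,0,0,0,1.2,30,-18,0,0,0,1.2,30,-18,0,0,0,1.2]'; python3 go.py .513 -.309 .24 13.6
```

```text
clock: 0.67
tool_pos: [0.3875, -0.4418, 0.2362]
eef_rot: [0.987, 0.16, -0.004, 0.002]
contact_force: [0.0, -0.6, -0.5]
opening: 1.0
clock: 1.08
tool_pos: [0.5153, -0.3116, 0.2345]
eef_rot: [0.995, 0.104, -0.004, 0.002]
contact_force: [-0.3, -1.3, 0.4]
opening: 0.997
clock 1.08 pos [ 0.5153 -0.3116  0.2345] err mm [-2.3  2.6  5.5] rotvec [ 0.16  0.51 -1.61] n 1 F [-0.3 -1.3  0.4] open 87.8 q7 -0.97
[[-1.7, -3.0, -5.5, 0.2, 0.5, -1.6]]
```

```bash
python3 -m creep '[-2,-3,-5,0.2,0.5,-1.6,0,0,0,0,0,0]'
python3 - <<'E'
from h import *
s=snapshot("wrist"); st=get_state(); print(st["tool_pos"],(-s["extrinsics"][:3,:3].T@s["extrinsics"][:3,3]).round(3))
im=s["color"][:,:,::-1].copy()
o=draw(im,s,(.5127,-.3091,np.radians(13.6)),.071,(0,0,512,384),1.5)
cv2.imwrite("pics/w1.png",o)
E
python3 go.py .513 -.309 .24 13.6
```

```text
clock: 1.25
tool_pos: [0.5208, -0.2983, 0.2392]
eef_rot: [0.992, 0.127, 0.003, -0.003]
contact_force: [-1.1, -1.1, 0.2]
opening: 1.001
[ 0.52180966 -0.29694742  0.23877483] [ 0.592 -0.281  0.386]
clock 1.3 pos [ 0.5218 -0.2969  0.2388] err mm [ -8.8 -12.1   1.2] rotvec [-0.39 -0.45  0.99] n 1 F [0.4 1.5 0.1] open 87.9 q7 -0.94
[[-11.6, 9.4, -1.4, -0.4, -0.5, 1.0]]
```

View pics/w1.png

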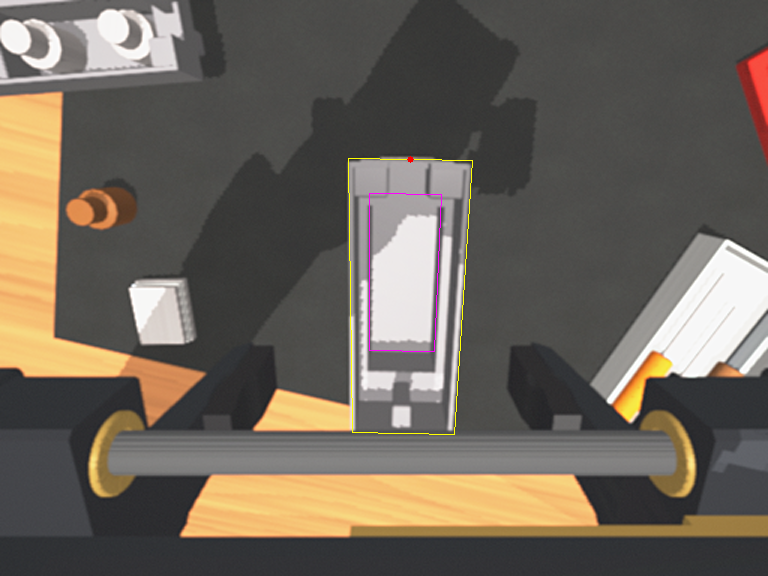

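The overlay matches to within about 1 mm. It also confirms c's front: the dip and two corner ledges are at the image top, and the rear middle ledge is at the bottom. I'll align and descend.

```bash
python3 -m creep '[-12,9,0,-0.4,-0.4,1,0,0,0,0,0,0]'; python3 go.py .513 -.309 .155 13.6
```

```text
clock: 1.47
tool_pos: [0.5107, -0.3107, 0.2382]
eef_rot: [0.993, 0.117, -0.0, 0.001]
contact_force: [-0.7, -1.0, -0.2]
opening: 0.996
clock 1.47 pos [ 0.5107 -0.3107  0.2382] err mm [  2.3   1.7 -83.2] rotvec [ 0.06  0.06 -0.18] n 3 F [-0.7 -1.  -0.2] open 87.8 q7 -0.94
[[0.9, -0.4, 27.7, 0.0, 0.0, -0.1], [0.9, -0.4, 27.7, 0.0, 0.0, -0.1], [0.9, -0.4, 27.7, 0.0, 0.0, -0.1]]
```

```bash
python3 -m creep '[1,0,28,0,0,0,1,0,28,0,0,0,0,0,15,0,0,0,0,0,5,0,0,0,0,0,0,0,0,0]'; python3 go.py .513 -.309 .108 13.6
```

```text
clock: 1.88
tool_pos: [0.5066, -0.322, 0.1608]
eef_rot: [0.994, 0.107, -0.001, 0.004]
contact_force: [0.5, 0.2, -0.2]
opening: 0.999
clock 1.88 pos [ 0.5066 -0.322   0.1608] err mm [  6.4  13.  -52.8] rotvec [ 0.48  0.18 -1.27] n 2 F [ 0.5  0.2 -0.2] open 88.0 q7 -0.96
[[4.6, -5.9, 26.3, 0.2, 0.1, -0.6], [4.6, -5.7, 26.4, 0.2, 0.1, -0.6]]
```

```bash
python3 -m creep '[6,-8,0,0.3,0,-0.8,3,-4,0,0,0,-0.4,0,0,0,0,0,0,0,0,0,0,0,0]'; python3 go.py .513 -.309 .108 13.6
```

```text
clock: 2.22
tool_pos: [0.513, -0.3102, 0.1632]
eef_rot: [0.993, 0.117, -0.0, 0.003]
contact_force: [-0.0, 0.3, -0.0]
opening: 1.001
clock 2.22 pos [ 0.513  -0.3102  0.1632] err mm [ -0.    1.2 -55.2] rotvec [ 0.33  0.08 -0.22] n 2 F [-0.   0.3 -0. ] open 88.2 q7 -0.96
[[0.2, -0.7, 27.6, 0.2, 0.0, -0.1], [0.1, -0.6, 27.6, 0.2, 0.0, -0.1]]
```

```bash
python3 -m creep '[0,-1,15,0.2,0,-0.2,0,0,14,0,0,0,0,0,12,0,0,0,0,0,7,0,0,0,0,0,0,0,0,0]'; python3 go.py .513 -.309 .108 13.6
```

```text
clock: 2.63
tool_pos: [0.5174, -0.31, 0.1188]
eef_rot: [0.993, 0.119, 0.004, 0.004]
contact_force: [-0.6, 0.0, 0.5]
opening: 0.996
clock 2.63 pos [ 0.5174 -0.31    0.1188] err mm [ -4.4   1.  -10.8] rotvec [ 0.53 -0.44  0.12] n 1 F [-0.6  0.   0.5] open 87.8 q7 -0.97
[[-4.1, -2.1, 10.7, 0.5, -0.4, 0.1]]
```

```bash
python3 -m creep '[-3,-1,8,0.4,-0.3,0,-1,0,3,0,0,0,0,0,0,0,0,0]'; python3 go.py .513 -.309 .108 13.6
```

```text
clock: 2.88
tool_pos: [0.5141, -0.3104, 0.1084]
eef_rot: [0.993, 0.12, 0.002, 0.001]
contact_force: [-0.0, 0.5, 0.2]
opening: 0.996
clock 2.88 pos [ 0.5141 -0.3104  0.1084] err mm [-1.1  1.4 -0.4] rotvec [ 0.2  -0.22  0.14] n 1 F [-0.   0.5  0.2] open 87.7 q7 -0.96
[[-0.8, -1.6, 0.4, 0.2, -0.2, 0.1]]
```

```bash
python3 -m creep '[-1,-1.5,0,0.2,-0.2,0,0,0,0,0,0,0,0,0,0,0,0,0,0,0,0,0,0,0,0,0,0,0,0,0]' 60 20;python3 -m creep '[0,0,0,0,0,0,0,0,0,0,0,0]' 60 20; python3 go.py .513 -.309 .108 13.6
```

```text
clock: 3.3
tool_pos: [0.5129, -0.3091, 0.1094]
eef_rot: [0.993, 0.119, 0.0, -0.0]
contact_force: [-0.3, -0.4, -3.5]
opening: 0.745
clock: 3.47
tool_pos: [0.5128, -0.3091, 0.1094]
eef_rot: [0.993, 0.12, 0.0, -0.0]
contact_force: [-0.4, 0.2, -0.7]
opening: 0.75
clock 3.47 pos [ 0.5128 -0.3091  0.1094] err mm [ 0.2  0.1 -1.4] rotvec [ 0.   -0.05  0.13] n 1 F [-0.4  0.2 -0.7] open 66.1 q7 -0.96
[[0.2, -0.1, 1.4, 0.0, -0.1, 0.1]]
```

```bash
python3 -m creep '[0,0,-8,0,0,0,0,0,-12,0,0,0,0,0,-16,0,0,0,0,0,-20,0,0,0,0,0,-20,0,0,0]'; python3 go.py .513 -.309 .23 13.6
```

```text
clock: 3.88
tool_pos: [0.5091, -0.3074, 0.1846]
eef_rot: [0.993, 0.12, -0.005, -0.003]
contact_force: [-0.1, -0.1, -1.4]
opening: 0.744
clock 3.88 pos [ 0.5091 -0.3074  0.1846] err mm [ 3.9 -1.6 45.4] rotvec [-0.44  0.49  0.15] n 2 F [-0.1 -0.1 -1.4] open 65.5 q7 -0.95
[[1.5, 1.1, -22.7, -0.2, 0.2, 0.1], [1.6, 1.1, -22.7, -0.2, 0.2, 0.1]]
```

```bash
python3 -m creep '[2,1,-20,-0.2,0.2,0,2,1,-15,-0.2,0.2,0,0,0,0,0,0,0]'; python3 go.py .457 .278 .23 149.3 30 6.2
```

```text
clock: 4.13
tool_pos: [0.5151, -0.3097, 0.2262]
eef_rot: [0.993, 0.119, 0.002, 0.002]
contact_force: [0.6, -0.7, -2.4]
opening: 0.749
clock 4.13 pos [ 0.5151 -0.3097  0.2262] err mm [-58.1 587.7   3.8] rotvec [   0.36    0.18 -135.58] n 22 F [ 0.6 -0.7 -2.4] open 66.0 q7 -0.94
[[3.8, -26.6, -0.3, 0.0, 0.0, -6.2], [6.6, -26.0, -0.3, 0.0, 0.0, -6.2], [9.4, -25.2, -0.3, 0.0, 0.0, -6.2], [12.0, -24.0, -0.2, 0.0, 0.0, -6.2], [14.5, -22.6, -0.2, 0.0, 0.0, -6.2]]
[[16.9, -20.9, -0.2, 0.0, 0.0, -6.2], [19.0, -19.0, -0.2, 0.0, 0.0, -6.2], [20.9, -16.8, -0.2, 0.0, 0.0, -6.2], [22.6, -14.5, -0.2, 0.0, 0.0, -6.2], [24.0, -12.0, -0.2, 0.0, 0.0, -6.2]]
[[25.2, -9.3, -0.2, 0.0, 0.0, -6.2], [26.0, -6.6, -0.2, 0.0, 0.0, -6.2], [26.6, -3.7, -0.2, 0.0, 0.0, -6.2], [26.8, -0.8, -0.2, 0.0, 0.0, -6.2], [26.8, 2.0, -0.2, 0.0, 0.0, -6.2]]
[[26.4, 4.9, -0.2, 0.0, 0.0, -6.2], [25.7, 7.7, -0.2, 0.0, 0.0, -6.2], [24.7, 10.4, -0.2, 0.0, 0.0, -6.2], [23.5, 13.0, -0.2, 0.0, 0.0, -6.2], [21.9, 15.5, -0.2, 0.0, 0.0, -6.2]]
[[20.2, 17.7, -0.2, 0.0, 0.0, -6.2], [18.1, 19.8, -0.2, 0.0, 0.0, -6.2]]
```

```bash
python3 -m creep '[2,-13,0,0,0,-3,4,-26,0,0,0,-6,7,-26,0,0,0,-6,9,-25,0,0,0,-6,12,-24,0,0,0,-6]'; python3 go.py .457 .278 .23 149.3 30 6.2 | head -3
```

```text
clock: 4.55
tool_pos: [0.4942, -0.1913, 0.223]
eef_rot: [0.934, 0.357, -0.001, 0.004]
contact_force: [0.5, 0.4, -1.2]
opening: 0.748
clock 4.55 pos [ 0.4942 -0.1913  0.223 ] err mm [-37.2 469.3   7. ] rotvec [ 7.0000e-02  5.3000e-01 -1.0747e+02] n 18 F [ 0.5  0.4 -1.2] open 65.9 q7 -0.77
[[15.8, -20.8, -0.6, 0.0, 0.0, -6.0], [17.9, -19.0, -0.6, 0.0, 0.0, -6.0], [19.8, -17.1, -0.6, 0.0, 0.0, -6.0], [21.5, -14.9, -0.6, 0.0, 0.0, -6.0], [22.9, -12.6, -0.6, 0.0, 0.0, -6.0]]
[[24.1, -10.2, -0.5, 0.0, 0.0, -6.0], [25.0, -7.6, -0.5, 0.0, 0.0, -6.0], [25.7, -4.9, -0.5, 0.0, 0.0, -6.0], [26.1, -2.2, -0.5, 0.0, 0.0, -6.0], [26.1, 0.5, -0.5, 0.0, 0.0, -6.0]]
```

```bash
python3 -m creep '[16,-21,-1,0,0,-6,18,-19,-1,0,0,-6,20,-17,-1,0,0,-6,21,-15,-1,0,0,-6,23,-13,-1,0,0,-6]';python3 -m creep '[24,-10,-1,0,0,-6,25,-8,-1,0,0,-6,26,-5,-1,0,0,-6,26,-2,-1,0,0,-6,26,1,-1,0,0,-6]'; python3 go.py .457 .278 .23 149.3 30 6.2 | head -3
```

```text
clock: 4.97
tool_pos: [0.4719, -0.0492, 0.2227]
eef_rot: [0.797, 0.605, -0.006, -0.002]
contact_force: [0.7, 0.2, -1.5]
opening: 0.746
clock: 5.38
tool_pos: [0.4437, 0.0897, 0.2241]
eef_rot: [0.594, 0.804, -0.008, -0.008]
contact_force: [0.2, 0.3, -2.8]
opening: 0.75
clock 5.38 pos [0.4437 0.0897 0.2241] err mm [ 13.3 188.3   5.9] rotvec [ -1.15  -0.67 -42.24] n 7 F [ 0.2  0.3 -2.8] open 66.0 q7 -0.46
[[25.2, 9.7, -1.0, -0.2, -0.1, -6.0], [24.0, 12.3, -1.0, -0.2, -0.1, -6.0], [22.6, 14.7, -1.0, -0.2, -0.1, -6.0], [20.9, 17.0, -1.0, -0.2, -0.1, -6.0], [19.0, 19.1, -1.0, -0.2, -0.1, -6.0]]
[[16.9, 21.0, -0.9, -0.2, -0.1, -6.0], [14.6, 22.7, -0.9, -0.2, -0.1, -6.0]]
```

```bash
python3 -m creep '[0,0,0,0,0,0,0,0,0,0,0,0]'
python3 - <<'E'
from h import *
import pickle
s=snapshot("wrist"); pickle.dump(s,open("sd.pkl","wb"))
im=s["color"][:,:,::-1].copy()
cv2.imwrite("pics/w2.png",draw(im,s,(.4576,.2777,np.radians(149)),0,(0,0,512,384),1.5,[(.085,.033,.076,(0,255,255)),(.082,.030,.076,(0,255,0))]))
E
python3 go.py .457 .278 .23 149.3 30 6.2 | head -3
```

```text
clock: 5.55
tool_pos: [0.4399, 0.0977, 0.2233]
eef_rot: [0.586, 0.811, -0.007, -0.011]
contact_force: [0.1, -0.4, -2.1]
opening: 0.75
clock 5.6 pos [0.4399 0.0982 0.2234] err mm [ 17.1 179.8   6.6] rotvec [ -1.05  -1.05 -41.01] n 7 F [-0.2  0.3 -2. ] open 65.9 q7 -0.46
[[23.6, 10.4, -0.9, -0.1, -0.1, -5.9], [22.5, 12.7, -1.0, -0.1, -0.1, -5.9], [21.0, 14.9, -1.0, -0.1, -0.1, -5.9], [19.4, 17.0, -1.0, -0.1, -0.1, -5.9], [17.6, 18.9, -1.0, -0.1, -0.1, -5.9]]
[[15.5, 20.6, -1.0, -0.1, -0.1, -5.9], [13.3, 22.1, -1.0, -0.1, -0.1, -5.9]]
```

View pics/w2.png

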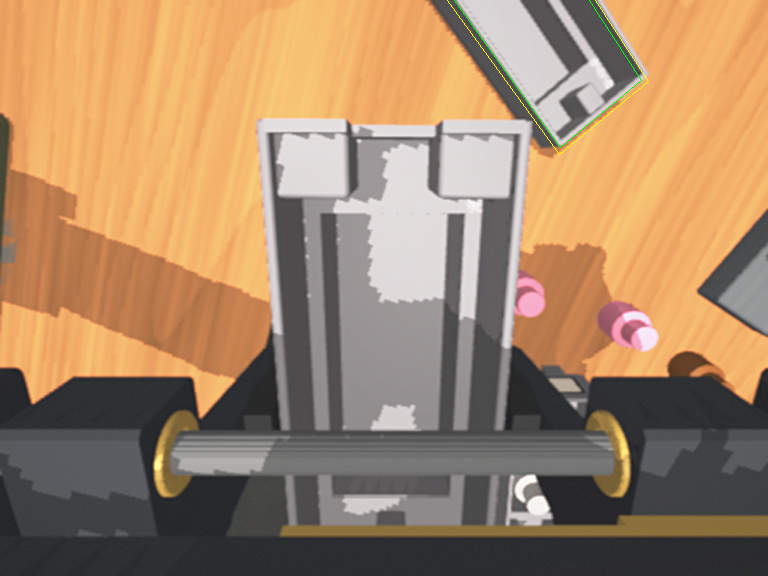

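The image shows d's rear corner at the upper right, at crop position (560,150)–(645,78), with the held c in the middle. I'll enlarge d and also check where c sits in the gripper.

Run:
```python
from h import *
import pickle
from scipy.spatial.transform import Rotation as R
s=pickle.load(open("sd.pkl","rb")); im=s["color"][:,:,::-1].copy()
cv2.imwrite("pics/w2a.png",draw(im,s,(.4576,.2777,np.radians(149)),0,(280,0,160,110),5,[(.085,.033,.076,(0,255,255))]))
# held c at tool: origin along -(0.038) , yaw
st=get_state(); R0=R.from_quat(st["eef_rot"]).as_matrix(); p=st["tool_pos"]
x=R0[:,0]; th=np.arctan2(x[1],x[0]); print(np.degrees(th))
cv2.imwrite("pics/w2b.png",draw(im,s,(p[0],p[1],th),p[2]-.0384,(160,70,210,140),3.8,[(.085,.033,.076,(0,255,255))]))
```

```text
108.28547212608602
```

View pics/w2a.png

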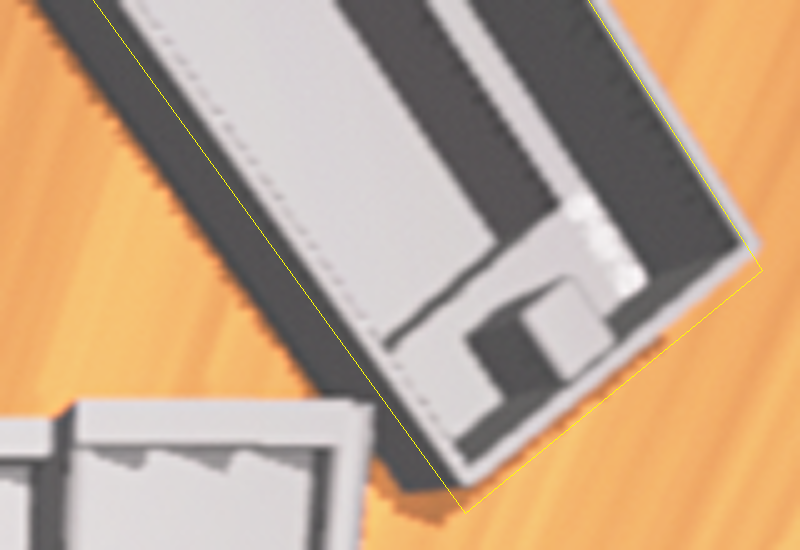

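View pics/w2b.png

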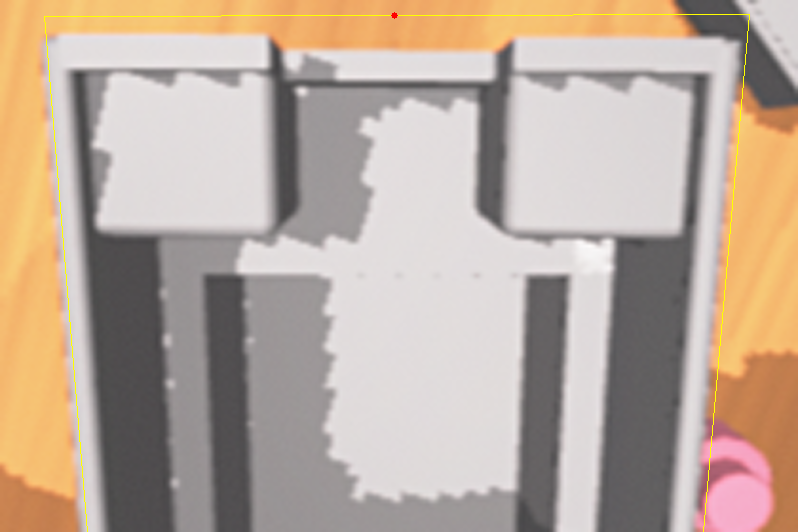

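Lengthwise, d differs by about 4 mm between the wrist and top views, which is too much for the nest. I'll step sideways with c held high so the wrist camera sees all of d beside c.

```bash
python3 go.py .54 .415 .30 149 34 6.2
```

```text
clock 5.6 pos [0.4399 0.0982 0.2234] err mm [100.1 316.8  76.6] rotvec [ -1.05  -1.05 -40.71] n 11 F [-0.2  0.3 -2. ] open 65.9 q7 -0.46
[[24.6, 17.5, -7.1, -0.1, -0.1, -3.7], [23.4, 19.1, -7.1, -0.1, -0.1, -3.7], [22.1, 20.6, -7.1, -0.1, -0.1, -3.7], [20.7, 21.9, -7.1, -0.1, -0.1, -3.7], [19.2, 23.3, -7.1, -0.1, -0.1, -3.7]]
[[17.7, 24.5, -7.1, -0.1, -0.1, -3.7], [16.0, 25.6, -7.1, -0.1, -0.1, -3.7], [14.3, 26.5, -7.1, -0.1, -0.1, -3.7], [12.6, 27.4, -7.1, -0.1, -0.1, -3.7], [10.8, 28.2, -7.0, -0.1, -0.1, -3.7]]
[[8.9, 28.8, -7.0, -0.1, -0.1, -3.7]]
```

```bash
python3 -m creep '[12,9,-10,0,0,-2,24,18,-10,0,0,-4,23,19,-8,0,0,-4,22,21,-7,0,0,-4,21,22,-7,0,0,-4]'; python3 -m creep '[19,23,-7,0,0,-4,18,24,-7,0,0,-4,16,25,-7,0,0,-4,14,26,-7,0,0,-4,12,27,-7,0,0,-4]';  python3 -m creep '[10,28,-5,0,0,-2,4,10,-2,0,0,0,0,0,0,0,0,0]'; python3 go.py .54 .415 .30 149 34 6.2
```

```text
clock: 6.02
tool_pos: [0.4744, 0.2169, 0.2599]
eef_rot: [0.454, 0.891, -0.016, -0.014]
contact_force: [0.2, 0.2, -2.5]
opening: 0.748
clock: 6.43
tool_pos: [0.5129, 0.3595, 0.288]
eef_rot: [0.289, 0.957, -0.018, -0.017]
contact_force: [0.1, -0.5, -2.0]
opening: 0.746
clock: 6.68
tool_pos: [0.5228, 0.4037, 0.2913]
eef_rot: [0.269, 0.963, -0.018, -0.019]
contact_force: [-0.4, 0.3, -2.5]
opening: 0.749
clock 6.68 pos [0.5228 0.4037 0.2913] err mm [17.2 11.3  8.7] rotvec [-2.53 -1.57 -0.21] n 1 F [-0.4  0.3 -2.5] open 66.0 q7 -0.09
[[-8.6, 18.2, -9.7, -2.5, -1.6, -0.2]]
```

```bash
python3 -m creep '[-4,8,-5,-1.2,-0.8,0,-4,8,-4,-1.2,-0.8,0,0,0,0,0,0,0,0,0,0,0,0,0]'
python3 - <<'E'
from h import *
import pickle
s=snapshot("wrist"); pickle.dump(s,open("sd2.pkl","wb"))
S=pickle.load(open("s0.pkl","rb"))
im=s["color"][:,:,::-1].copy()
cv2.imwrite("pics/w3.png",draw(im,s,(.4576,.2777,np.radians(149)),0,(0,0,512,384),1.5,[(.085,.033,.076,(0,255,255))]))
E
python3 go.py .54 .415 .30 149 34 6.2
```

```text
clock: 7.02
tool_pos: [0.5407, 0.408, 0.2974]
eef_rot: [0.271, 0.963, -0.004, 0.002]
contact_force: [-0.1, 0.6, -2.7]
opening: 0.744
clock 7.07 pos [0.541  0.4078 0.2975] err mm [-1.   7.2  2.5] rotvec [-0.34  0.37 -0.47] n 1 F [ 0.7 -0.3 -2. ] open 65.6 q7 -0.09
[[4.6, 5.6, -2.6, -0.3, 0.4, -0.5]]
```

View pics/w3.png

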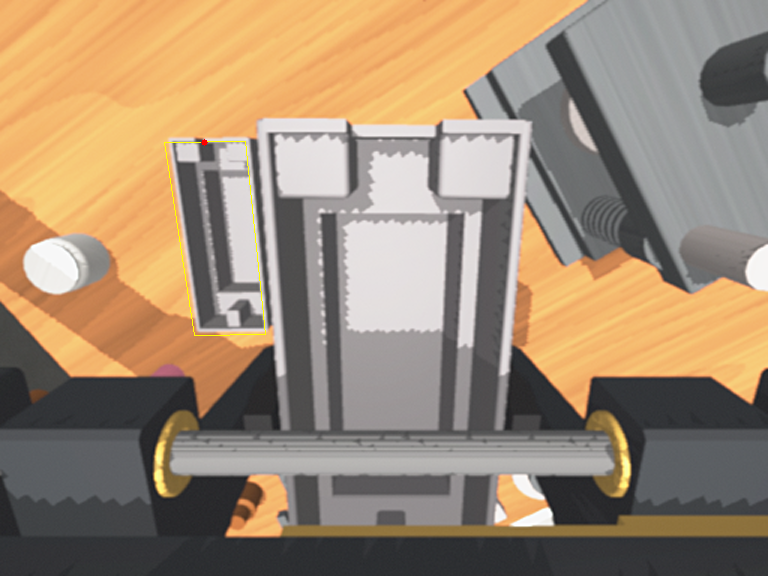

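Run:
```python
from h import *
import pickle
s=pickle.load(open("sd2.pkl","rb"));im=s["color"][:,:,::-1]
c=lambda i,x,y,w,h,f:cv2.resize(i[y:y+h,x:x+w],None,fx=f,fy=f,interpolation=cv2.INTER_CUBIC)
a=np.hstack([c(im,105,85,70,30,5),]);b=c(im,105,205,80,22,5)
a=c(im,100,85,90,140,4)
S=pickle.load(open("s0.pkl","rb"));t=S["top"]["color"][:,:,::-1]
b=c(t,130,200,70,80,7)
cv2.imwrite("pics/w3a.png",np.hstack([a,np.vstack([b,])]))
```

```text
(no output)
```

View pics/w3a.png

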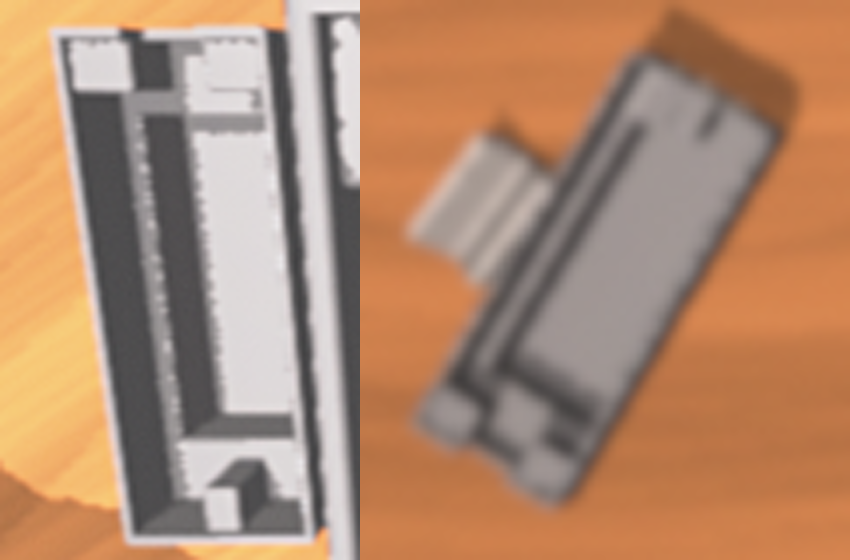

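```bash
cat >> h.py <<'E'
def fit(snap,o,f,pts,z,hx=.085,hy=.033):
    """pts: front, front, rear, rear corner clicks in crop; rect() order f+,f-,r-,r+ or mirrored"""
    from scipy.optimize import least_squares
    uv=np.array([(o[0]+(u+.5)/f-.5,o[1]+(v+.5)/f-.5) for u,v in pts])
    W=np.array([px2w(snap,q,z)[:2] for q in uv]); c=W.mean(0); d=W[0]+W[1]-W[2]-W[3]; th=np.arctan2(d[1],d[0])
    n=np.array([-np.sin(th),np.cos(th)]); sg=1 if (W[0]-W[1])@n>0 else -1
    def res(p): return np.concatenate([w2px(snap,q) for q in rect(p,0,hx,sg*hy,z)])-uv.ravel()
    r=least_squares(res,[*c,th]); 
    L=[round(float(np.linalg.norm(W[i]-W[(i+1)%4]))*1000,1) for i in range(4)]
    print("pose",r.x[:2].round(4),"deg",round(np.degrees(r.x[2]),2),"sides",L,"res",r.fun.round(1)); return r.x
E
python3 - <<'E'
from h import *
import pickle
s=pickle.load(open("sd2.pkl","rb"));S=pickle.load(open("s0.pkl","rb"))
fit(s,(100,85),4,[(51,30),(265,28),(313,540),(130,544)],.076)
fit(S["top"],(130,200),7,[(52,420),(205,508),(425,130),(280,50)],.076)
# held c
from scipy.spatial.transform import Rotation as R
st=get_state(); R0=R.from_quat(st["eef_rot"]).as_matrix(); p=st["tool_pos"]; x=R0[:,0]; th=np.arctan2(x[1],x[0]); print(p.round(4),np.degrees(th))
im=s["color"][:,:,::-1].copy()
cv2.imwrite("pics/w3b.png",draw(im,s,(p[0],p[1],th),p[2]-.0384,(160,70,210,140),3.8,[(.085,.033,.076,(0,255,255))]))
E
```

```text
pose [0.4567 0.2825] deg 148.81 sides [65.4, 168.0, 64.1, 169.1] res [-0.4 -0.5  0.2 -0.4  0.9  1.1 -0.6  0.2]
pose [0.459 0.278] deg 148.49 sides [69.2, 169.6, 65.2, 169.0] res [ 0.7  0.3 -0.6  0.1 -0.1  0.2  0.  -0.6]
[0.541  0.4078 0.2975] 148.52941702717447
```

View pics/w3b.png

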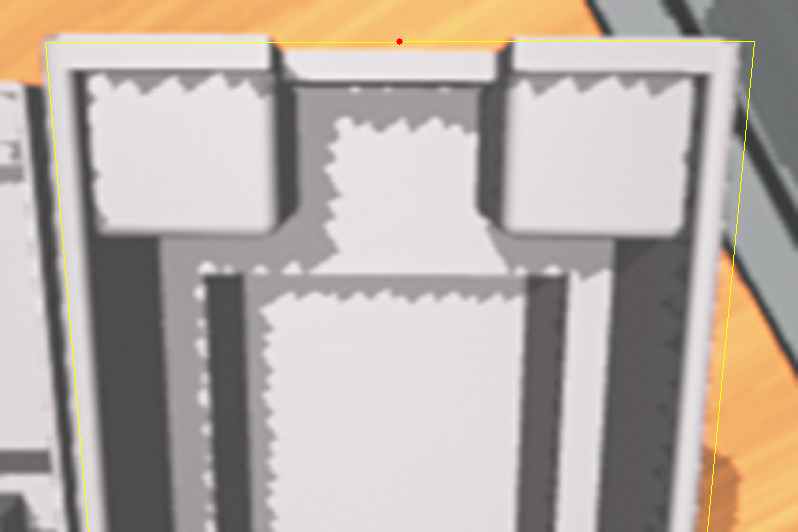

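```bash
python3 go.py .457 .2815 .17 148.7 34 6.2
```

```text
clock 7.07 pos [0.541  0.4078 0.2975] err mm [ -84.  -126.3 -127.5] rotvec [-0.34  0.37 -0.17] n 6 F [ 0.7 -0.3 -2. ] open 65.6 q7 -0.09
[[1.1, -25.1, 21.4, -0.1, 0.1, -0.0], [1.1, -25.1, 21.4, -0.1, 0.1, -0.0], [1.1, -25.2, 21.3, -0.1, 0.1, -0.0], [1.1, -25.2, 21.3, -0.1, 0.1, -0.0], [1.0, -25.2, 21.3, -0.1, 0.1, -0.0]]
[[1.0, -25.2, 21.3, -0.1, 0.1, -0.0]]
```

```bash
python3 -m creep '[1,-13,11,-0.1,0.1,0,1,-25,21,-0.1,0.1,0,1,-25,21,0,0,0,1,-25,21,0,0,0,1,-25,21,0,0,0]'; python3 go.py .457 .2815 .17 148.7 34 6.2;python3 -m creep '[0,-15,12,0,0,0,0,0,0,0,0,0]';python3 go.py .457 .2815 .15 148.7 34 6.2
```

```text
clock: 7.48
tool_pos: [0.4799, 0.3146, 0.2047]
eef_rot: [0.274, 0.962, 0.007, 0.004]
contact_force: [0.0, -0.3, -3.0]
opening: 0.75
clock 7.48 pos [0.4799 0.3146 0.2047] err mm [-22.9 -33.1 -34.7] rotvec [ 0.86  0.28 -0.45] n 2 F [ 0.  -0.3 -3. ] open 66.1 q7 -0.22
[[1.1, -20.4, 17.1, 0.4, 0.1, -0.2], [1.1, -20.2, 17.2, 0.4, 0.1, -0.2]]
clock: 7.65
tool_pos: [0.4677, 0.2913, 0.1885]
eef_rot: [0.275, 0.961, -0.001, 0.002]
contact_force: [0.9, -1.4, -2.8]
opening: 0.747
clock 7.65 pos [0.4677 0.2913 0.1885] err mm [-10.7  -9.8 -38.5] rotvec [ 0.    0.29 -0.63] n 2 F [ 0.9 -1.4 -2.8] open 65.8 q7 -0.24
[[2.0, -7.0, 19.2, 0.0, 0.1, -0.3], [2.0, -7.0, 19.2, 0.0, 0.1, -0.3]]
```

```bash
python3 -m creep '[2,-6,16,0,0,-0.4,2,-5,14,0,0,-0.2,0,0,4,0,0,0,0,0,0,0,0,0,0,0,0,0,0,0]'; python3 go.py .457 .2815 .15 148.7
python3 - <<'E'
from h import *
import pickle
from scipy.spatial.transform import Rotation as R
S={n:snapshot(n) for n in ["top","scene","wrist"]}; pickle.dump(S,open("s1.pkl","wb"))
st=get_state();p=st["tool_pos"];x=R.from_quat(st["eef_rot"]).as_matrix()[:,0];th=np.arctan2(x[1],x[0])
B={"top":(120,190,90,95,),"scene":(320,120,95,120)}
o=[]
for n in B:
    im=S[n]["color"][:,:,::-1].copy();x0,y0,w,h=B[n]
    a=draw(im,S[n],(p[0],p[1],th),p[2]-.0384,B[n],4.2,[(.085,.033,.076,(0,255,255))]); o.append(a)
H=max(i.shape[0] for i in o)
cv2.imwrite("pics/s1.png",np.hstack([cv2.copyMakeBorder(i,0,H-i.shape[0],0,0,0) for i in o]))
E
```

```text
clock: 8.07
tool_pos: [0.4628, 0.2846, 0.1572]
eef_rot: [0.272, 0.962, 0.002, 0.005]
contact_force: [-0.1, 0.2, -1.8]
opening: 0.744
clock 8.07 pos [0.4628 0.2846 0.1572] err mm [-5.8 -3.1 -7.2] rotvec [ 0.39  0.51 -0.3 ] n 1 F [-0.1  0.2 -1.8] open 65.6 q7 -0.29
[[3.4, -5.8, 7.1, 0.4, 0.5, -0.3]]
```

View pics/s1.png

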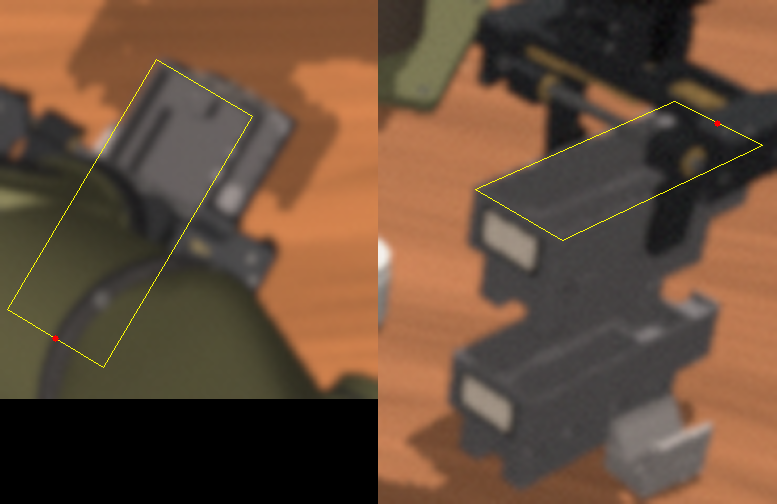

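Run:
```python
from h import *
import pickle
S=pickle.load(open("s0.pkl","rb"))["scene"];im=S["color"][:,:,::-1].copy()
a=draw(im,S,(.457,.2815,np.radians(148.7)),0,(332,178,75,40),10,[(.085,.033,.076,(0,255,255))])
b=draw(im,S,(.459,.278,np.radians(148.6)),0,(332,178,75,40),10,[(.085,.033,.076,(0,255,255))])
cv2.imwrite("pics/cmp.png",cv2.resize(np.vstack([a,b]),None,fx=.72,fy=.72))
```

```text
(no output)
```

View pics/cmp.png

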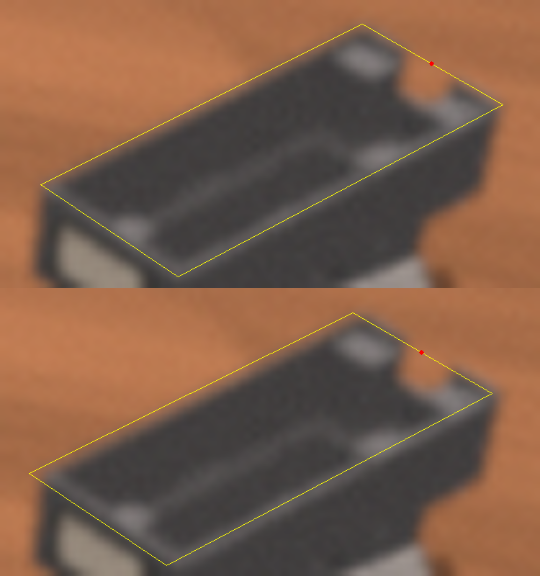

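Run:
```python
from h import *
import pickle
from scipy.spatial.transform import Rotation as R
S=pickle.load(open("s1.pkl","rb"))["scene"];im=S["color"].astype(float)
g=im.sum(2)/3; rb=im[:,:,0]-im[:,:,2]
def cen(u,v,r=11):
    u,v=int(u),int(v);P=im[v-r:v+r+1,u-r:u+r+1]
    m=((P.min(2)>95)&(P[:,:,0]-P[:,:,2]<60)).astype(np.uint8)
    n,l,st,c=cv2.connectedComponentsWithStats(m)
    k=1+np.argmax(st[1:,4]); 
    w=np.clip(P.min(2)-80,0,None)*(cv2.dilate((l==k).astype(np.uint8),np.ones((3,3)))); 
    yy,xx=np.mgrid[v-r:v+r+1,u-r:u+r+1];print(st[k]);return np.array([(w*xx).sum(),(w*yy).sum()])/w.sum()
c=cen(441,177);d=cen(436,216);print(c,d)
s=get_state();p=s["tool_pos"];Rm=R.from_quat(s["eef_rot"]).as_matrix();x=Rm[:,0];th=np.arctan2(x[1],x[0])
# label point on rear wall local (-.085,0,zl): solve zl for c given tool pose
h=np.array([np.cos(th),np.sin(th)])
for zl in (.05,.054,.056,.058,.062):
    q=w2px(S,[*(p[:2]-.085*h),p[2]-.0384+zl]); print(zl,q.round(2),(q-c).round(2))
zc=.056
from scipy.optimize import least_squares
for zl in (.054,.056,.058):
    off=c-w2px(S,[*(p[:2]-.085*h),p[2]-.0384+zl])
    hd=np.array([np.cos(np.radians(148.7)),np.sin(np.radians(148.7))])
    r=least_squares(lambda t:w2px(S,[*(t-.085*hd),zl])+off-d,[.457,.28]);print(zl,"d",r.x.round(4), off.round(2))
```

```text
Traceback (most recent call last):
ValueError: attempt to get argmax of an empty sequence
```

```bash
cat > lab.py <<'E'
from h import *
import pickle
from scipy.spatial.transform import Rotation as R
from scipy.optimize import least_squares
def cen(im,u,v,r=11):
    u,v=int(u),int(v);P=im[v-r:v+r+1,u-r:u+r+1].astype(float)
    m=((P.min(2)>85)&(P[:,:,0]-P[:,:,2]<50)).astype(np.uint8)
    n,l,st,c=cv2.connectedComponentsWithStats(m)
    k=1+np.argmax(st[1:,4])
    w=np.clip(P.min(2)-60,0,None)*(cv2.dilate((l==k).astype(np.uint8),np.ones((3,3))))
    yy,xx=np.mgrid[v-r:v+r+1,u-r:u+r+1];print(st[k]);return np.array([(w*xx).sum(),(w*yy).sum()])/w.sum()
E
python3 - <<'E'
from lab import *
S=pickle.load(open("s1.pkl","rb"))["scene"];im=S["color"]
c=cen(im,351,177);d=cen(im,346,216);print(c,d)
s=get_state();p=s["tool_pos"];Rm=R.from_quat(s["eef_rot"]).as_matrix();x=Rm[:,0];th=np.arctan2(x[1],x[0])
h=np.array([np.cos(th),np.sin(th)])
for zl in (.054,.056,.058):
    off=c-w2px(S,[*(p[:2]-.085*h),p[2]-.0384+zl])
    hd=np.array([np.cos(np.radians(148.7)),np.sin(np.radians(148.7))])
    r=least_squares(lambda t:w2px(S,[*(t-.085*hd),zl])+off-d,[.457,.28]);print(zl,"d",r.x.round(4), off.round(2))
E
```

```text
[  5   5  13  13 103]
[ 5  5 12 12 86]
[350.84435922 176.74560562] [345.44071631 215.51121583]
0.054 d [0.4592 0.2841] [-0.92 -1.62]
0.056 d [0.4589 0.284 ] [-1.02 -0.92]
0.058 d [0.4586 0.284 ] [-1.12 -0.21]
```

```bash
python3 go.py .458 .283 .12 148.7; python3 -m creep '[3,-3,14,0.2,0.4,-0.2,1,-1,12,0.2,0.1,-0.1,0,0,6,0,0,0,0,0,0,0,0,0]';python3 go.py .458 .283 .12 148.7
```

```text
clock 8.22 pos [0.4628 0.2848 0.1573] err mm [ -4.8  -1.8 -37.3] rotvec [ 0.43  0.51 -0.28] n 1 F [-0.5  0.2 -1.4] open 65.9 q7 -0.29
[[3.4, -4.3, 37.3, 0.4, 0.5, -0.3]]
clock: 8.55
tool_pos: [0.4598, 0.2862, 0.1263]
eef_rot: [0.27, 0.963, 0.003, 0.002]
contact_force: [0.3, -1.1, -1.1]
opening: 0.752
clock 8.55 pos [0.4598 0.2862 0.1263] err mm [-1.8 -3.2 -6.3] rotvec [ 0.39  0.13 -0.01] n 1 F [ 0.3 -1.1 -1.1] open 66.3 q7 -0.33
[[-0.1, -3.7, 6.3, 0.4, 0.1, -0.0]]
```

```bash
python3 -m creep '[0,-4,3,0.4,0.1,0,0,-0.5,2,0.1,0,0,0,0,0,0,0,0,0,0,0,0,0,0]';python3 go.py .458 .283 .105 148.7
python3 - <<'E'
from lab import *
S={n:snapshot(n) for n in ["scene"]}; S=S["scene"]
im=S["color"][:,:,::-1]
cv2.imwrite("pics/s2.png",cv2.resize(im[130:260,320:420],None,fx=6,fy=6,interpolation=cv2.INTER_CUBIC)[:600])
E
```

```text
clock: 8.88
tool_pos: [0.4577, 0.2826, 0.1212]
eef_rot: [0.27, 0.963, -0.001, 0.0]
contact_force: [0.0, 0.3, -2.3]
opening: 0.746
clock 8.88 pos [0.4577 0.2826 0.1212] err mm [  0.3   0.4 -16.2] rotvec [-0.12  0.04 -0.  ] n 1 F [ 0.   0.3 -2.3] open 65.7 q7 -0.33
[[-0.0, 0.5, 16.2, -0.1, 0.0, -0.0]]
```

View pics/s2.png

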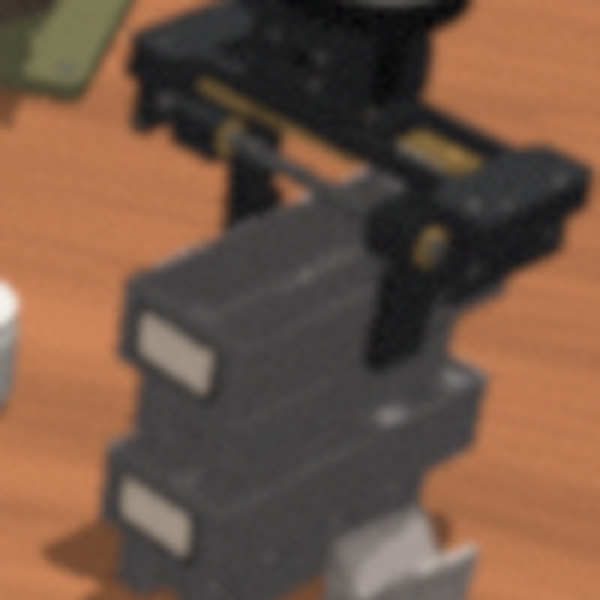

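Run:
```python
from lab import *
S=snapshot("scene");im=S["color"]
c=cen(im,349,189);d=cen(im,346,216);print(c,d)
s=get_state();p=s["tool_pos"];Rm=R.from_quat(s["eef_rot"]).as_matrix();x=Rm[:,0];th=np.arctan2(x[1],x[0])
h=np.array([np.cos(th),np.sin(th)])
for zl,k in ((.056,.0384),(.056,.037),(.056,.040)):
    off=c-w2px(S,[*(p[:2]-.085*h),p[2]-k+zl])
    hd=np.array([np.cos(np.radians(148.7)),np.sin(np.radians(148.7))])
    r=least_squares(lambda t:w2px(S,[*(t-.085*hd),zl])+off-d,[.457,.28]);print(k,"d",r.x.round(4), off.round(2),p.round(4))
```

```text
[ 5  4 13 13 97]
[ 5  5 12 12 86]
[348.71265334 188.31944211] [345.44175866 215.53483061]
0.0384 d [0.4578 0.284 ] [-1.12 -0.64] [0.4578 0.2827 0.1214]
0.037 d [0.4558 0.2837] [-1.19 -0.16] [0.4578 0.2827 0.1214]
0.04 d [0.46   0.2843] [-1.05 -1.18] [0.4578 0.2827 0.1214]
```

```bash
python3 -m creep '[0,0.5,5,0,0,0,0,0,5,0,0,0,0,0,3,0,0,0,0,0,0,0,0,0]';python3 go.py .458 .2835 .08 148.7
```

```text
clock: 9.32
tool_pos: [0.4586, 0.2835, 0.1077]
eef_rot: [0.27, 0.963, -0.0, 0.001]
contact_force: [0.7, -0.6, -2.5]
opening: 0.747
clock 9.32 pos [0.4586 0.2835 0.1077] err mm [ -0.6   0.  -27.7] rotvec [-0.01  0.08 -0.02] n 1 F [ 0.7 -0.6 -2.5] open 65.8 q7 -0.35
[[0.5, -0.3, 27.7, -0.0, 0.1, -0.0]]
```

```bash
python3 -m creep '[0,0,4,0,0,0,0,0,4,0,0,0,0,0,3,0,0,0,0,0,0,0,0,0]';python3 go.py .458 .2835 .08 148.7
```

```text
clock: 9.65
tool_pos: [0.4584, 0.2835, 0.0952]
eef_rot: [0.27, 0.963, -0.0, 0.0]
contact_force: [-0.7, -0.2, -1.8]
opening: 0.744
clock 9.65 pos [0.4584 0.2835 0.0952] err mm [ -0.4   0.  -15.2] rotvec [-0.04  0.06 -0.01] n 1 F [-0.7 -0.2 -1.8] open 65.6 q7 -0.37
[[0.4, -0.2, 15.2, -0.0, 0.1, -0.0]]
```

```bash
python3 -m creep '[0,0,4,0,0,0,0,0,4,0,0,0,0,0,0,0,0,0]';python3 go.py .458 .2835 .08 148.7
```

```text
clock: 9.9
tool_pos: [0.4584, 0.2836, 0.0863]
eef_rot: [0.27, 0.963, -0.0, 0.0]
contact_force: [1.1, -0.3, -2.2]
opening: 0.747
clock 9.9 pos [0.4584 0.2836 0.0863] err mm [-0.4 -0.1 -6.3] rotvec [-0.04  0.06 -0.01] n 1 F [ 1.1 -0.3 -2.2] open 65.8 q7 -0.38
[[0.4, -0.3, 6.3, -0.0, 0.1, -0.0]]
```

```bash
python3 -m creep '[0,0,3,0,0,0,0,0,3,0,0,0,0,0,1,0,0,0,0,0,0,0,0,0]';python3 go.py .458 .2835 .08 148.7
```

```text
clock: 10.23
tool_pos: [0.4586, 0.2837, 0.0785]
eef_rot: [0.27, 0.963, -0.0, 0.0]
contact_force: [-0.8, -0.6, -0.2]
opening: 0.749
clock 10.23 pos [0.4586 0.2837 0.0785] err mm [-0.6 -0.2  1.5] rotvec [-0.02  0.06 -0.01] n 1 F [-0.8 -0.6 -0.2] open 66.0 q7 -0.4
[[0.4, -0.5, -1.5, -0.0, 0.1, -0.0]]
```

```bash
python3 -m creep '[0,0,0,0,0,0,0,0,0,0,0,0,0,0,0,0,0,0,0,0,-8,0,0,0,0,0,-15,0,0,0]' 86;python3 -m creep '[0,0,-22,0,0,0,0,0,-30,0,0,0,0,0,-30,0,0,0,0,0,-10,0,0,0,0,0,0,0,0,0]'; python3 go.py .54 .15 .25 111
```

```text
clock: 10.65
tool_pos: [0.4579, 0.2835, 0.1014]
eef_rot: [0.27, 0.963, -0.001, -0.0]
contact_force: [-0.2, 0.6, -0.0]
opening: 0.976
clock: 11.07
tool_pos: [0.4578, 0.285, 0.2025]
eef_rot: [0.269, 0.963, 0.001, 0.0]
contact_force: [-0.1, -0.4, -0.6]
opening: 0.977
clock 11.07 pos [0.4578 0.285  0.2025] err mm [  82.2 -135.    47.5] rotvec [8.000e-02 1.000e-02 3.783e+01] n 6 F [-0.1 -0.4 -0.6] open 86.1 q7 -0.22
[[-23.4, -12.1, -7.9, 0.0, 0.0, 6.3], [-24.6, -9.5, -7.9, 0.0, 0.0, 6.3], [-25.5, -6.8, -7.9, 0.0, 0.0, 6.3], [-26.0, -3.9, -7.9, 0.0, 0.0, 6.3], [-26.3, -1.0, -7.9, 0.0, 0.0, 6.3]]
[[-26.3, 1.9, -7.9, 0.0, 0.0, 6.3]]
```

```bash
python3 - <<'E'
from h import *
s=snapshot("scene");w=snapshot("wrist")
a=cv2.resize(s["color"][150:250,310:410,::-1],None,fx=4.5,fy=4.5,interpolation=cv2.INTER_CUBIC)
b=cv2.resize(w["color"][:288,130:390,::-1],(405,450))
cv2.imwrite("pics/s3.png",np.hstack([a,b]))
E
python3 -m creep '[-18,-18,-8,0,0,3,-32,-14,-8,0,0,6,-32,-10,-8,0,0,6,-32,-6,-8,0,0,6,-34,0,-6,0,0,6]'; python3 go.py .60 -.055 .25 108.5
```

```text
clock: 11.58
tool_pos: [0.5325, 0.1498, 0.2333]
eef_rot: [0.485, 0.874, -0.004, -0.007]
contact_force: [-0.4, 0.0, 0.4]
opening: 0.975
clock 11.58 pos [0.5325 0.1498 0.2333] err mm [  67.5 -204.8   16.7] rotvec [-0.81 -0.38 13.45] n 6 F [-0.4  0.   0.4] open 85.9 q7 -0.26
[[-34.9, -8.6, -3.0, -0.1, -0.1, 2.2], [-35.2, -7.2, -2.9, -0.1, -0.1, 2.2], [-35.5, -5.8, -2.9, -0.1, -0.1, 2.2], [-35.7, -4.4, -2.9, -0.1, -0.1, 2.2], [-35.8, -3.0, -2.9, -0.1, -0.1, 2.2]]
[[-35.9, -1.6, -2.8, -0.1, -0.1, 2.2]]
```

View pics/s3.png

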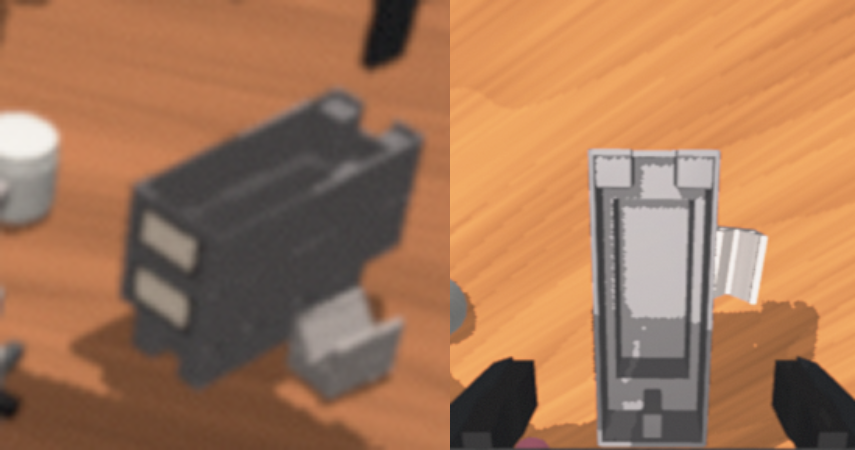

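The picture shows c nested fully in d: rims flush, both labels on the same end, dips aligned, V-block in place. Next is b.

```bash
python3 -m creep '[-35,-9,-2,-0.2,-0.1,2.2,-35,-7,-2,-0.2,-0.1,2.2,-35,-6,-2,-0.2,-0.1,2.2,-35,-4,-2,-0.2,-0.1,2.2,-30,-3,-2,0,0,2.2]'; python3 -m creep '[-12,-1,0,0,0,1,0,0,0,0,0,0,0,0,0,0,0,0]'; python3 go.py .6 -.055 .25 108.5;  python3 - <<'E'
from h import *
import pickle
s=snapshot("wrist"); S=dict(w=s,top=snapshot("top"));pickle.dump(S,open("sb.pkl","wb"))
im=s["color"][:,:,::-1].copy()
cv2.imwrite("pics/w4.png",draw(im,s,(.6185,-.0397,np.radians(-71.5)),0,(0,0,512,384),1.5,[(.085,.033,.076,(0,255,255))]))
E
```

```text
clock: 12.0
tool_pos: [0.5861, -0.0237, 0.237]
eef_rot: [0.572, 0.82, -0.003, -0.003]
contact_force: [1.2, 0.5, 0.2]
opening: 0.976
clock: 12.25
tool_pos: [0.5885, -0.0453, 0.2324]
eef_rot: [0.585, 0.811, -0.007, -0.004]
contact_force: [-0.2, 0.5, 0.8]
opening: 0.977
clock 12.25 pos [ 0.5885 -0.0453  0.2324] err mm [11.5 -9.7 17.6] rotvec [-0.9   0.12 -0.1 ] n 1 F [-0.2  0.5  0.8] open 86.1 q7 -0.1
[[-12.9, 7.6, -17.7, -0.9, 0.1, -0.1]]
```

View pics/w4.png

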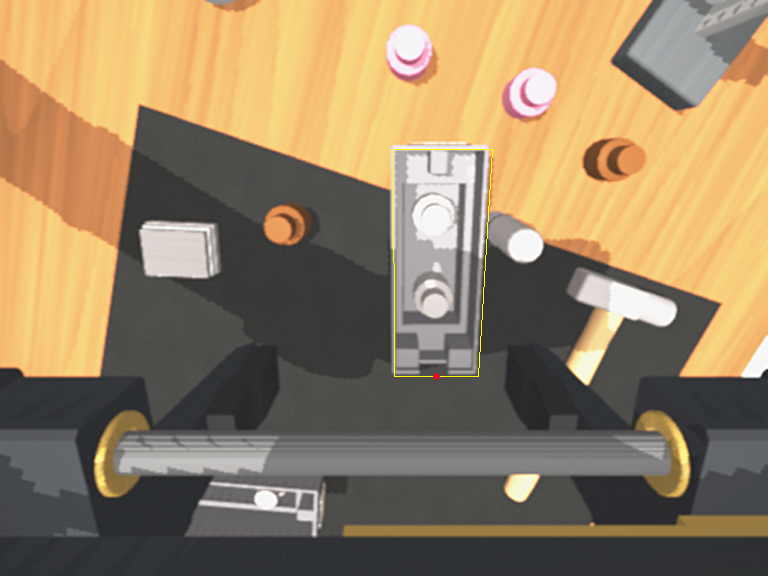

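b stands at (437,262) with its front (dip) at the bottom and two steel punches in it. The steel pillar is at its right (525,245). The brown and pink look-alikes stand on the bench and are not involved.

Run:
```python
from h import *
import pickle
S=pickle.load(open("sb.pkl","rb"));s=S["w"]
im=s["color"][:,:,::-1]
a=cv2.resize(im[88:258,250:370],None,fx=3.5,fy=3.5,interpolation=cv2.INTER_CUBIC)
cv2.imwrite("pics/w4a.png",a)
print(px2w(s,(350,163),.096).round(4))
```

```text
[6.631e-01 2.000e-04 9.600e-02]
```

View pics/w4a.png

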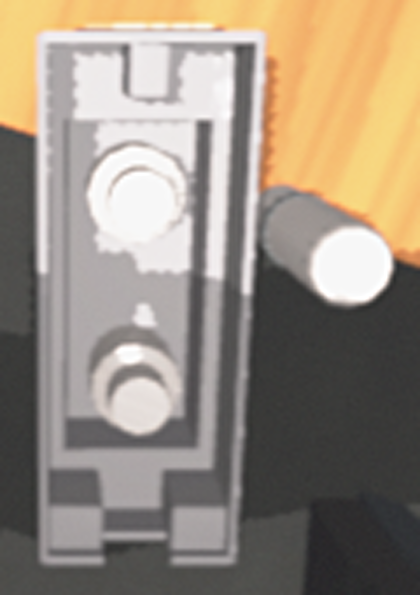

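Run:
```python
from h import *
import pickle
s=pickle.load(open("sb.pkl","rb"))["w"]
p=fit(s,(250,88),3.5,[(40,563),(235,563),(267,30),(38,30)],.076)
c,sn=np.cos(p[2]),np.sin(p[2])
for q in [(.663,0)]+[px2w(s,(250+u/3.5,88+v/3.5),.054)[:2] for u,v in [(143,203),(138,403)]]:
    d=np.array(q)-p[:2]; print((c*d[0]+sn*d[1]).round(4),(-sn*d[0]+c*d[1]).round(4))
print(p[:2]+.009*np.array([c,sn]))
```

```text
pose [ 0.616  -0.0378] deg -71.44 sides [65.5, 169.7, 65.5, 170.3] res [-0.2 -0.1  0.2  0.1  0.2 -0.1 -0.2  0.2]
-0.0208 0.0566
-0.0323 0.001
0.0361 0.0011
[ 0.61882697 -0.04629532]
```

```bash
python3 go.py .620 -.0475 .13 108.55; python3 -m creep '[-6,14,10,-0.5,0.1,0,-4,16,20,-0.4,0,0,0,3,25,0,0,0,0,0,20,0,0,0,0,0,5,0,0,0]';python3 go.py .620 -.0475 .13 108.55
```

```text
clock 12.35 pos [ 0.5883 -0.0437  0.2328] err mm [  31.7   -3.8 -102.8] rotvec [-0.88  0.1   0.02] n 3 F [-0.8  0.1 -0.4] open 86.0 q7 -0.1
[[-4.5, 10.1, 34.1, -0.3, 0.0, 0.0], [-4.5, 10.0, 34.2, -0.3, 0.0, 0.0], [-4.5, 9.8, 34.2, -0.3, 0.0, 0.0]]
clock: 12.77
tool_pos: [0.624, -0.0268, 0.1528]
eef_rot: [0.575, 0.818, 0.005, 0.0]
contact_force: [-0.7, -0.4, -1.1]
opening: 0.976
clock 12.77 pos [ 0.624  -0.0268  0.1528] err mm [ -4.  -20.7 -22.8] rotvec [ 0.49 -0.35  1.23] n 1 F [-0.7 -0.4 -1.1] open 85.9 q7 -0.14
[[-18.2, -11.0, 22.6, 0.5, -0.4, 1.2]]
```

```bash
python3 -m creep '[-11,-6,8,0.3,-0.2,0.8,-6,-4,8,0.2,-0.1,0.4,0,0,0,0,0,0,0,0,0,0,0,0]' 88;python3 go.py .620 -.0475 .10 108.55
```

```text
clock: 13.1
tool_pos: [0.6188, -0.0419, 0.1359]
eef_rot: [0.581, 0.814, 0.0, -0.002]
contact_force: [0.9, -0.8, 0.3]
opening: 0.998
clock 13.1 pos [ 0.6188 -0.0419  0.1359] err mm [  1.2  -5.6 -35.9] rotvec [-0.1  -0.2   0.42] n 1 F [ 0.9 -0.8  0.3] open 87.9 q7 -0.15
[[-5.8, -0.6, 35.9, -0.1, -0.2, 0.4]]
```

```bash
python3 -m creep '[-5,-1,8,0,-0.2,0.4,-1,0,8,0,0,0,0,0,8,0,0,0,0,0,0,0,0,0]';python3 go.py .620 -.0475 .10 108.55
```

```text
clock: 13.43
tool_pos: [0.6214, -0.0493, 0.1124]
eef_rot: [0.585, 0.811, 0.001, 0.002]
contact_force: [-0.3, 0.8, -0.8]
opening: 1.0
clock 13.43 pos [ 0.6214 -0.0493  0.1124] err mm [ -1.4   1.8 -12.4] rotvec [ 0.16  0.12 -0.11] n 1 F [-0.3  0.8 -0.8] open 88.1 q7 -0.17
[[2.2, -0.8, 12.4, 0.2, 0.1, -0.1]]
```

Everything is in tolerance, so I'll descend in gentle steps past the rim.

```bash
python3 -m creep '[2,-1,8,0,0,0,0,0,9,0,0,0,0,0,9,0,0,0,0,0,5,0,0,0,0,0,0,0,0,0]';python3 go.py .620 -.0475 .041 108.55
```

```text
clock: 13.85
tool_pos: [0.6197, -0.0471, 0.0777]
eef_rot: [0.584, 0.811, 0.001, 0.001]
contact_force: [0.4, -0.8, -0.1]
opening: 1.0
clock 13.85 pos [ 0.6197 -0.0471  0.0777] err mm [  0.3  -0.4 -36.7] rotvec [ 0.15  0.09 -0.09] n 1 F [ 0.4 -0.8 -0.1] open 88.1 q7 -0.2
[[-0.4, 0.1, 36.7, 0.2, 0.1, -0.1]]
```

Run:
```python
from h import *
s=snapshot("wrist");w=snapshot("scene")
cv2.imwrite("pics/w5.png",np.hstack([s["color"][:,:,::-1][:, 100:420],cv2.resize(w["color"][150:278,180:300,::-1],(360,384))]))
```

```text
(no output)
```

View pics/w5.png

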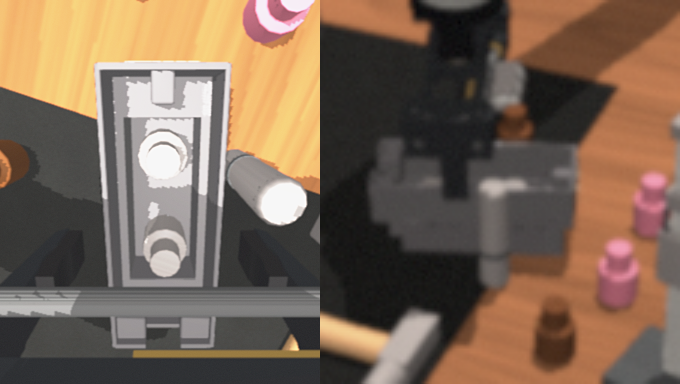

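The tote (x 98–228) is centred between the fingers (about 80 and 245), and the far finger clears the pillar.

```bash
python3 -m creep '[0,0,9,0.1,0.1,0,0,0,9,0,0,0,0,0,9,0,0,0,0,0,6,0,0,0,0,0,0,0,0,0]';python3 go.py .620 -.0475 .041 108.55
```

```text
clock: 14.37
tool_pos: [0.6214, -0.047, 0.0434]
eef_rot: [0.585, 0.811, 0.002, 0.001]
contact_force: [0.1, 0.2, 0.1]
opening: 1.002
clock 14.37 pos [ 0.6214 -0.047   0.0434] err mm [-1.4 -0.5 -2.4] rotvec [ 0.25  0.03 -0.11] n 1 F [0.1 0.2 0.1] open 88.3 q7 -0.23
[[-0.1, -1.5, 2.3, 0.3, 0.0, -0.1]]
```

```bash
python3 -m creep '[0,-1.5,2,0.3,0,0,0,0,0,0,0,0,0,0,0,0,0,0]' 70 45; python3 -m creep '[0,0,0,0,0,0,0,0,0,0,0,0,0,0,0,0,0,0,0,0,0,0,0,0]' 60 45; python3 go.py .620 -.0475 .041 108.55
```

```text
clock: 14.62
tool_pos: [0.6195, -0.0474, 0.0403]
eef_rot: [0.585, 0.811, -0.001, -0.001]
contact_force: [-0.3, 0.2, 0.8]
opening: 0.809
clock: 14.95
tool_pos: [0.6203, -0.0472, 0.0406]
eef_rot: [0.585, 0.811, -0.0, -0.0]
contact_force: [0.9, 0.2, -3.1]
opening: 0.745
clock 14.95 pos [ 0.6203 -0.0472  0.0406] err mm [-0.3 -0.3  0.4] rotvec [-0.03  0.   -0.1 ] n 1 F [ 0.9  0.2 -3.1] open 65.6 q7 -0.23
[[-0.2, -0.3, -0.4, -0.0, 0.0, -0.1]]
```

```bash
python3 -m creep '[0,0,-4,0,0,0,0,0,-6,0,0,0,0,0,-8,0,0,0,0,0,-10,0,0,0,0,0,-12,0,0,0]' ; python3 go.py .620 -.0475 .20 108.55
```

```text
clock: 15.37
tool_pos: [0.6151, -0.0484, 0.0792]
eef_rot: [0.584, 0.811, -0.005, -0.005]
contact_force: [-0.5, -0.9, -6.1]
opening: 0.745
clock 15.37 pos [ 0.6151 -0.0484  0.0792] err mm [  4.9   0.9 120.8] rotvec [-0.73 -0.12 -0.08] n 4 F [-0.5 -0.9 -6.1] open 65.6 q7 -0.19
[[-0.1, 0.8, -30.2, -0.2, -0.0, -0.0], [-0.1, 0.9, -30.2, -0.2, -0.0, -0.0], [-0.1, 1.0, -30.2, -0.2, -0.0, -0.0], [-0.2, 1.1, -30.2, -0.2, -0.0, -0.0]]
```

```bash
python3 -m creep '[0,2,-16,-0.3,0,0,0,2,-20,-0.3,0,0,0,0,-22,-0.2,0,0,0,0,-20,0,0,0,0,0,-12,0,0,0]' ; python3 -m creep '[0,0,-6,0,0,0,0,0,0,0,0,0]';python3 go.py .62 -.0475 .20 108.55
python3 - <<'E'
from h import *
import pickle
from scipy.spatial.transform import Rotation as R
s=snapshot("wrist");w=snapshot("scene");pickle.dump(dict(w=s,scene=w),open("sb2.pkl","wb"))
cv2.imwrite("pics/w6.png",np.hstack([s["color"][:,:,::-1][:, 100:420],cv2.resize(w["color"][90:218,180:300,::-1],(360,384))]))
st=get_state();p=st["tool_pos"];x=-R.from_quat(st["eef_rot"]).as_matrix()[:,0];th=np.arctan2(x[1],x[0])
q=p[:2]-.009*np.array([np.cos(th),np.sin(th)])
cv2.imwrite("pics/w6a.png",draw(s["color"][:,:,::-1].copy(),s,(*q,th),p[2]-.0406,(160,20,200,220),2.7,[(.085,.033,.076,(0,255,255))]))
E
```

```text
clock: 15.78
tool_pos: [0.6177, -0.0474, 0.1776]
eef_rot: [0.584, 0.812, 0.001, -0.001]
contact_force: [0.7, 0.8, -6.5]
opening: 0.746
clock: 15.95
tool_pos: [0.6192, -0.0472, 0.1892]
eef_rot: [0.584, 0.812, 0.003, 0.002]
contact_force: [0.2, 0.7, -6.2]
opening: 0.746
clock 15.95 pos [ 0.6192 -0.0472  0.1892] err mm [ 0.8 -0.3 10.8] rotvec [ 0.37  0.01 -0.03] n 1 F [ 0.2  0.7 -6.2] open 65.7 q7 -0.11
[[-0.5, 0.8, -10.8, 0.4, 0.0, -0.0]]
```

View pics/w6.png

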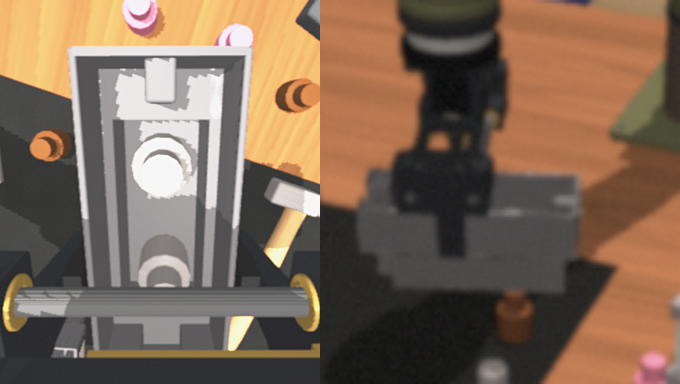

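View pics/w6a.png

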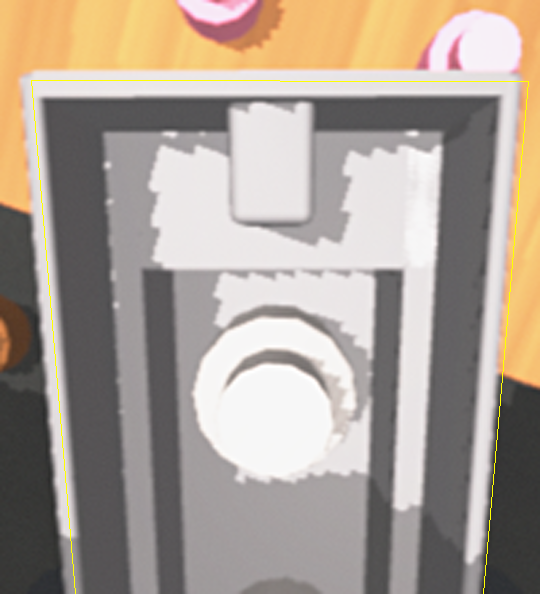

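b is held level, with the front punch upright in view. Next I'll move beside a, with b held high, so the wrist camera can measure it.

```bash
python3 - <<'E'
from h import *
import pickle
S={n:snapshot(n) for n in ["top","scene"]};pickle.dump(S,open("sa.pkl","wb"))
o=[cv2.resize(S["top"]["color"][165:265,340:430,::-1],(405,450),interpolation=cv2.INTER_CUBIC),cv2.resize(S["scene"]["color"][120:220,110:200,::-1],(405,450),interpolation=cv2.INTER_CUBIC)]
cv2.imwrite("pics/sa.png",np.hstack(o))
E
python3 go.py .475 -.154 .30 193.6 30 5.5
```

```text
clock 16.15 pos [ 0.6174 -0.0475  0.1858] err mm [-142.4 -106.5  114.2] rotvec [ 1.000e-01 -2.000e-02 -8.506e+01] n 16 F [ 0.9  0.6 -6.7] open 65.4 q7 -0.11
[[-3.5, -10.5, -7.2, 0.0, -0.0, -5.3], [-2.5, -10.8, -7.2, 0.0, -0.0, -5.3], [-1.5, -11.0, -7.1, 0.0, -0.0, -5.3], [-0.4, -11.1, -7.1, 0.0, -0.0, -5.3], [0.6, -11.1, -7.1, 0.0, -0.0, -5.3]]
[[1.6, -11.0, -7.1, 0.0, -0.0, -5.3], [2.6, -10.8, -7.1, 0.0, -0.0, -5.3], [3.6, -10.5, -7.1, 0.0, -0.0, -5.3], [4.6, -10.1, -7.1, 0.0, -0.0, -5.3], [5.5, -9.7, -7.1, 0.0, -0.0, -5.3]]
[[6.4, -9.1, -7.1, 0.0, -0.0, -5.3], [7.2, -8.5, -7.1, 0.0, -0.0, -5.3], [7.9, -7.8, -7.1, 0.0, -0.0, -5.3], [8.6, -7.0, -7.1, 0.0, -0.0, -5.3], [9.2, -6.2, -7.1, 0.0, -0.0, -5.3]]
[[9.8, -5.3, -7.1, 0.0, -0.0, -5.3]]
```

View pics/sa.png

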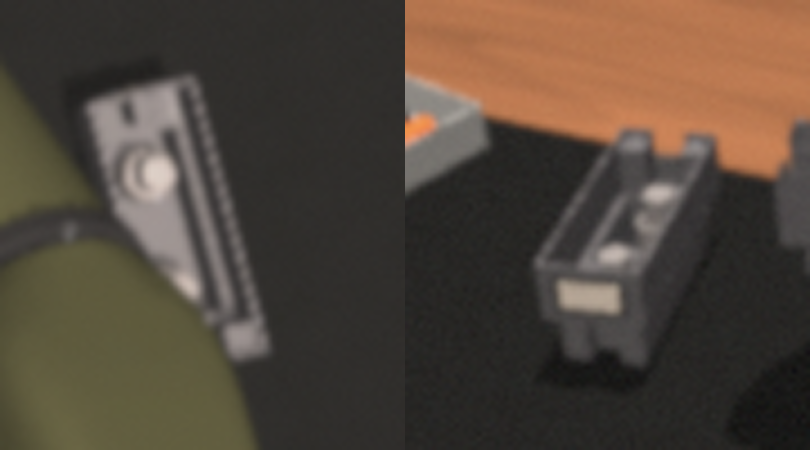

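The scene view shows a with both punches standing, its label (rear) toward the far side and its dip toward the robot.

```bash
python3 -m creep '[-2,-6,-5,0,0,-2,-3,-11,-7,0,0,-4,-2,-11,-7,0,0,-5.3,-1,-11,-7,0,0,-5.3,0,-11,-7,0,0,-5.3]'; python3 -m creep '[1,-11,-7,0,0,-5.3,2,-11,-7,0,0,-5.3,3,-10,-7,0,0,-5.3,4,-10,-7,0,0,-5.3,5,-10,-7,0,0,-5.3]'; python3 go.py .475 -.154 .30 193.6 30 5.5
```

```text
clock: 16.57
tool_pos: [0.5721, -0.0754, 0.2123]
eef_rot: [0.41, 0.912, -0.001, -0.006]
contact_force: [-0.3, -0.1, -6.1]
opening: 0.742
clock: 16.98
tool_pos: [0.523, -0.1103, 0.2435]
eef_rot: [0.178, 0.984, 0.0, -0.012]
contact_force: [0.7, 0.1, -6.6]
opening: 0.747
clock 16.98 pos [ 0.523  -0.1103  0.2435] err mm [-48.  -43.7  56.5] rotvec [  0.18  -1.39 -34.07] n 7 F [ 0.7  0.1 -6.6] open 65.9 q7 0.73
[[4.4, -8.3, -7.9, 0.0, -0.2, -4.9], [5.1, -7.9, -8.0, 0.0, -0.2, -4.9], [5.7, -7.4, -8.0, 0.0, -0.2, -4.9], [6.3, -6.9, -8.0, 0.0, -0.2, -4.9], [6.8, -6.4, -8.0, 0.0, -0.2, -4.9]]
[[7.3, -5.8, -8.0, 0.0, -0.2, -4.9], [7.8, -5.1, -8.1, 0.0, -0.2, -4.9]]
```

```bash
python3 -m creep '[4,-8,-8,0,-0.2,-4.9,5,-8,-8,0,-0.2,-4.9,6,-7,-8,0,-0.2,-4.9,6,-7,-8,0,-0.2,-4.9,7,-6,-8,0,-0.2,-4.9]'; python3 -m creep '[6,-5,-6,0,-0.2,-4,3,-2,-3,0,0,-2,0,0,0,0,0,0,0,0,0,0,0,0]'; python3 go.py .475 -.154 .30 193.6 30 5.5
```

```text
clock: 17.4
tool_pos: [0.484, -0.1441, 0.2803]
eef_rot: [-0.046, 0.999, 0.002, -0.009]
contact_force: [-0.2, 0.3, -7.2]
opening: 0.743
clock: 17.73
tool_pos: [0.4721, -0.1555, 0.2872]
eef_rot: [-0.1, 0.995, 0.003, -0.01]
contact_force: [1.4, -0.7, -7.0]
opening: 0.746
clock 17.73 pos [ 0.4721 -0.1555  0.2872] err mm [ 2.9  1.5 12.8] rotvec [ 0.44 -1.12 -2.09] n 1 F [ 1.4 -0.7 -7. ] open 65.7 q7 1.31
[[-2.9, 1.0, -12.9, 0.4, -1.1, -2.1]]
```

```bash
python3 -m creep '[-1,0,-6,0.3,-0.8,-1,-1,0,-4,0.1,-0.3,-1,0,0,0,0,0,0,0,0,0,0,0,0]';python3 go.py .475 -.154 .30 193.6
python3 - <<'E'
from h import *
import pickle
s=snapshot("wrist");pickle.dump(s,open("sa2.pkl","wb"))
cv2.imwrite("pics/w7.png",draw(s["color"][:,:,::-1].copy(),s,(.5128,-.3091,np.radians(193.6)),0,(0,0,512,384),1.5,[(.085,.033,.076,(0,255,255))]))
E
```

```text
clock: 18.07
tool_pos: [0.4743, -0.1541, 0.2966]
eef_rot: [-0.119, 0.993, 0.001, -0.0]
contact_force: [-0.7, 0.8, -6.3]
opening: 0.748
clock 18.07 pos [ 0.4743 -0.1541  0.2966] err mm [0.7 0.1 3.4] rotvec [ 0.09 -0.02  0.06] n 1 F [-0.7  0.8 -6.3] open 65.9 q7 1.35
[[-0.7, -0.1, -3.4, 0.1, -0.0, 0.1]]
```

View pics/w7.png

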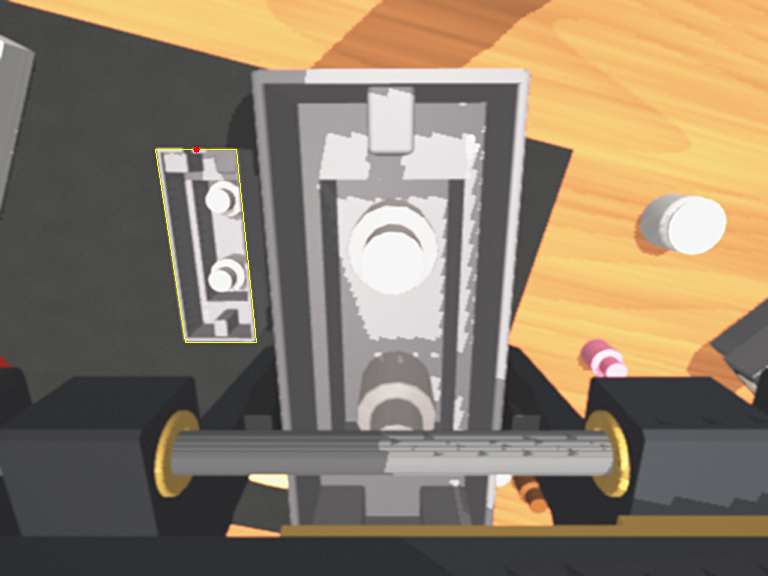

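The overlay already sits almost on a (157–256, 150–342). I'll refine it with a corner fit.

Run:
```python
from h import *
import pickle
s=pickle.load(open("sa2.pkl","rb"))
cv2.imwrite("pics/w7a.png",cv2.resize(s["color"][92:236,98:178,::-1],None,fx=4,fy=4,interpolation=cv2.INTER_CUBIC))
```

```text
(no output)
```

View pics/w7a.png

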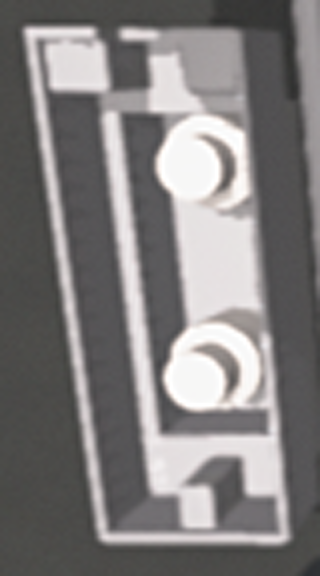

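Run:
```python
from h import *
import pickle
from scipy.spatial.transform import Rotation as R
s=pickle.load(open("sa2.pkl","rb"))
fit(s,(98,92),4,[(23,28),(240,28),(289,543),(98,543)],.076)
t=pickle.load(open("sa.pkl","rb"))["top"]
# held b fit: rear corners in the full 1.5x view
st=get_state();p=st["tool_pos"];M=R.from_quat(st["eef_rot"]).as_matrix()
for u,v in [(252,70),(528,70)]:
    w=px2w(s,((u+.5)/1.5-.5,(v+.5)/1.5-.5),p[2]-.0406+.076); print((M.T@(w-p)).round(4))
```

```text
pose [ 0.5121 -0.3095] deg -166.67 sides [66.1, 170.6, 66.5, 170.5] res [ 0.   0.  -0.1  0.3 -0.1 -0.1  0.2 -0.3]
[ 0.0969 -0.0334 -0.0354]
[ 0.0968  0.0313 -0.0353]
```

```bash
python3 go.py .523 -.3065 .17 193.4 25
```

```text
clock 18.12 pos [ 0.4744 -0.154   0.2966] err mm [  48.6 -152.5 -126.6] rotvec [ 0.1  -0.01  0.27] n 9 F [ 0.3  1.1 -6.6] open 65.8 q7 1.35
[[-1.2, -17.8, 14.0, 0.0, -0.0, 0.0], [-1.3, -17.8, 14.0, 0.0, -0.0, 0.0], [-1.3, -17.8, 14.0, 0.0, -0.0, 0.0], [-1.3, -17.8, 14.0, 0.0, -0.0, 0.0], [-1.3, -17.8, 14.0, 0.0, -0.0, 0.0]]
[[-1.3, -17.7, 14.1, 0.0, -0.0, 0.0], [-1.3, -17.7, 14.1, 0.0, -0.0, 0.0], [-1.3, -17.7, 14.1, 0.0, -0.0, 0.0], [-1.3, -17.7, 14.1, 0.0, -0.0, 0.0]]
```

```bash
python3 -m creep '[-1,-9,4,0,0,0,-1,-18,10,0,0,0,-1,-18,14,0,0,0,-1,-18,14,0,0,0,-1,-18,14,0,0,0]';python3 -m creep '[-1,-18,14,0,0,0,-1,-18,14,0,0,0,-1,-14,12,0,0,0,0,-7,8,0,0,0,0,0,0,0,0,0]'; python3 go.py .523 -.3065 .17 193.4 25
```

```text
clock: 18.53
tool_pos: [0.5027, -0.2348, 0.2391]
eef_rot: [-0.122, 0.992, -0.001, 0.003]
contact_force: [0.5, 0.0, -7.1]
opening: 0.742
clock: 18.95
tool_pos: [0.5167, -0.3079, 0.1767]
eef_rot: [-0.114, 0.993, -0.003, -0.004]
contact_force: [-0.9, -0.7, -7.0]
opening: 0.746
clock 18.95 pos [ 0.5167 -0.3079  0.1767] err mm [ 6.3  1.4 -6.7] rotvec [-0.24 -0.46 -0.28] n 1 F [-0.9 -0.7 -7. ] open 65.7 q7 1.51
[[-6.5, -0.1, 6.7, -0.2, -0.5, -0.3]]
```

```bash
python3 -m creep '[-5,0,5,-0.2,-0.4,-0.3,-1,0,4,0,0,0,0,0,0,0,0,0,0,0,0,0,0,0]';python3 go.py .523 -.3065 .13 193.4
python3 - <<'E'
from h import *
import pickle
from scipy.spatial.transform import Rotation as R
S={n:snapshot(n) for n in ["top","scene"]};pickle.dump(S,open("s5.pkl","wb"))
st=get_state();p=st["tool_pos"];X=R.from_quat(st["eef_rot"]).as_matrix()[:,0];th=np.arctan2(-X[1],-X[0]);q=p[:2]+.011*X[:2]
n="scene";im=S[n]["color"][:,:,::-1].copy()
a=draw(im,S[n],(*q,th),p[2]-.0406,(110,80,100,125),4.8,[(.085,.033,.076,(0,255,255))])
P=[w2px(S[n],v) for v in rect((.5123,-.309,np.radians(193.4)),0)]
P=[tuple(int(round(k)) for k in ((v-[110,80]+.5)*4.8-.5)) for v in P]
for i in range(4): cv2.line(a,P[i],P[(i+1)%4],(0,255,0),1)
cv2.imwrite("pics/s5.png",a)
E
```

```text
clock: 19.28
tool_pos: [0.5227, -0.3057, 0.166]
eef_rot: [-0.117, 0.993, 0.001, -0.001]
contact_force: [-0.2, 0.1, -5.7]
opening: 0.745
clock 19.28 pos [ 0.5227 -0.3057  0.166 ] err mm [  0.3  -0.8 -36. ] rotvec [ 0.11 -0.05  0.05] n 1 F [-0.2  0.1 -5.7] open 65.6 q7 1.51
[[-0.2, -0.9, 36.0, 0.1, -0.0, 0.1]]
```

View pics/s5.png

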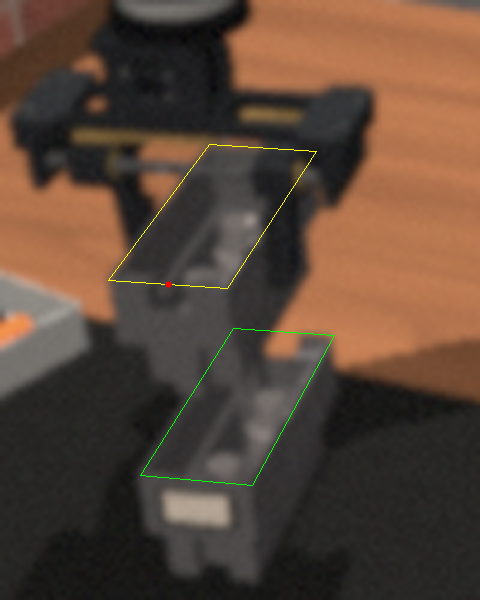

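Both overlays agree with b and a. b's dip faces the camera over a's label, so it is half a turn round. Lowering now.

```bash
python3 -m creep '[0,-1,8,0,0,0,0,0,8,0,0,0,0,0,8,0,0,0,0,0,5,0,0,0,0,0,0,0,0,0]';python3 go.py .523 -.3065 .1116 193.4
```

```text
clock: 19.8
tool_pos: [0.5239, -0.3056, 0.1363]
eef_rot: [-0.118, 0.993, -0.0, 0.001]
contact_force: [-0.5, 0.2, -5.9]
opening: 0.745
clock 19.8 pos [ 0.5239 -0.3056  0.1363] err mm [ -0.9  -0.9 -24.7] rotvec [-0.04  0.08  0.2 ] n 1 F [-0.5  0.2 -5.9] open 65.7 q7 1.48
[[1.1, -0.6, 24.7, -0.0, 0.1, 0.2]]
```

```bash
python3 -m creep '[1,-1,6,0,0.1,0.2,0,0,5,0,0,0,0,0,4,0,0,0,0,0,0,0,0,0]';python3 go.py .523 -.3065 .1116 193.4
```

```text
clock: 20.13
tool_pos: [0.5228, -0.307, 0.119]
eef_rot: [-0.116, 0.993, -0.0, -0.001]
contact_force: [-0.4, 0.4, -6.0]
opening: 0.739
clock 20.13 pos [ 0.5228 -0.307   0.119 ] err mm [ 0.2  0.5 -7.4] rotvec [-0.   -0.07 -0.04] n 1 F [-0.4  0.4 -6. ] open 65.1 q7 1.46
[[-0.3, 0.5, 7.4, -0.0, -0.1, -0.0]]
```

```bash
python3 -m creep '[0,0,3,0,0,0,0,0,1,0,0,0,0,0,0,0,0,0]';python3 go.py .523 -.3065 .1116 193.4
```

```text
clock: 20.38
tool_pos: [0.523, -0.3071, 0.1146]
eef_rot: [-0.116, 0.993, -0.0, -0.0]
contact_force: [0.1, 0.3, -6.3]
opening: 0.746
clock 20.38 pos [ 0.523  -0.3071  0.1146] err mm [-0.   0.6 -3. ] rotvec [ 0.   -0.05 -0.05] n 1 F [ 0.1  0.3 -6.3] open 65.7 q7 1.45
[[-0.1, 0.5, 3.0, 0.0, -0.1, -0.0]]
```

Underside at 74 mm, inside the rim with no contact. On to the ledges.

```bash
python3 -m creep '[0,0.5,2,0,0,0,0,0,1.5,0,0,0,0,0,0,0,0,0]';python3 go.py .523 -.3065 .1116 193.4
```

```text
clock: 20.63
tool_pos: [0.5234, -0.3065, 0.1116]
eef_rot: [-0.116, 0.993, -0.0, 0.0]
contact_force: [-0.2, -1.5, -6.8]
opening: 0.745
clock 20.63 pos [ 0.5234 -0.3065  0.1116] err mm [-0.4  0.  -0. ] rotvec [-0.04  0.   -0.05] n 1 F [-0.2 -1.5 -6.8] open 65.6 q7 1.45
[[0.4, 0.1, 0.0, -0.0, 0.0, -0.1]]
```

```bash
python3 -m creep '[0,0,1,0,0,0,0,0,0,0,0,0]';python3 go.py .523 -.3065 .1116 193.4
```

```text
clock: 20.8
tool_pos: [0.5235, -0.3065, 0.1117]
eef_rot: [-0.116, 0.993, -0.001, 0.0]
contact_force: [-0.1, -0.1, -5.3]
opening: 0.741
clock 20.8 pos [ 0.5235 -0.3065  0.1117] err mm [-0.5  0.  -0.1] rotvec [-0.09  0.02 -0.05] n 1 F [-0.1 -0.1 -5.3] open 65.3 q7 1.45
[[0.5, 0.1, 0.1, -0.1, 0.0, -0.0]]
```

```bash
python3 -m creep '[0,0,2,0,0,0,0,0,1,0,0,0,0,0,1,0,0,0]';python3 go.py .523 -.3065 .1116 193.4; python3 -m creep '[0,0,2,0,0,0,0,0,2,0,0,0,0,0,2,0,0,0]';python3 go.py .523 -.3065 .1116 193.4
```

```text
clock: 21.05
tool_pos: [0.5238, -0.3064, 0.1114]
eef_rot: [-0.116, 0.993, -0.002, 0.0]
contact_force: [-3.9, 0.2, 5.0]
opening: 0.75
clock 21.05 pos [ 0.5238 -0.3064  0.1114] err mm [-0.8 -0.1  0.2] rotvec [-0.24  0.02 -0.06] n 1 F [-3.9  0.2  5. ] open 66.1 q7 1.44
[[0.8, 0.1, -0.2, -0.2, 0.0, -0.1]]
clock: 21.3
tool_pos: [0.5238, -0.3063, 0.1113]
eef_rot: [-0.116, 0.993, -0.004, 0.0]
contact_force: [-6.0, 1.1, 13.2]
opening: 0.744
clock 21.3 pos [ 0.5238 -0.3063  0.1113] err mm [-0.8 -0.2  0.3] rotvec [-0.47 -0.01 -0.07] n 1 F [-6.   1.1 13.2] open 65.6 q7 1.44
[[0.8, -0.0, -0.3, -0.5, -0.0, -0.1]]
```

The load has come off at an underside height of 71 mm, which matches the ledges. I'll relax and release.

```bash
python3 -m creep '[0,0,-0.5,-0.4,0,0,0,0,0,0,0,0]' - 45; python3 go.py .523 -.3065 .1116 193.4; python3 -m creep '[0,0,0,0,0,0,0,0,0,0,0,0,0,0,0,0,0,0,0,0,0,0,0,0]' 86
python3 - <<'E'
from h import *
s=snapshot("scene");w=snapshot("wrist")
cv2.imwrite("pics/s6.png",np.hstack([cv2.resize(s["color"][90:218,110:210,::-1],(350,448),interpolation=cv2.INTER_CUBIC),cv2.resize(w["color"][:,80:440,::-1],(420,448))]))
E
```

```text
clock: 21.47
tool_pos: [0.5243, -0.3065, 0.1121]
eef_rot: [-0.116, 0.993, -0.001, 0.001]
contact_force: [0.2, -1.2, -6.9]
opening: 0.747
clock 21.47 pos [ 0.5243 -0.3065  0.1121] err mm [-1.3  0.  -0.5] rotvec [-0.11  0.08 -0.05] n 1 F [ 0.2 -1.2 -6.9] open 65.8 q7 1.45
[[1.2, 0.3, 0.5, -0.1, 0.1, -0.1]]
clock: 21.8
tool_pos: [0.5271, -0.3066, 0.1125]
eef_rot: [-0.116, 0.993, -0.001, 0.004]
contact_force: [-0.3, -0.0, -0.6]
opening: 0.972
```

View pics/s6.png

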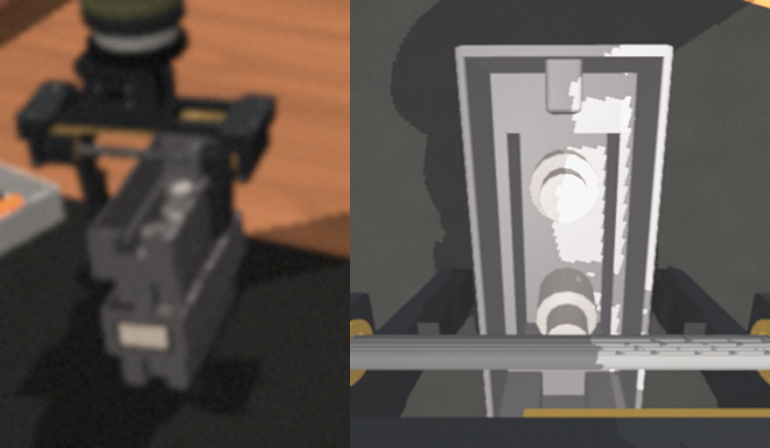

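Released, and both punches are upright. I'll retreat straight up and then check everything.

```bash
python3 -m creep '[0,0,-5,0,0,0,0,0,-8,0,0,0,0,0,-12,0,0,0,0,0,-16,0,0,0,0,0,-20,0,0,0]' 88; python3 -m creep '[0,0,-30,0,0,0,0,0,-36,0,0,0,0,0,-30,0,0,0,-25,0,-5,0,0,0,-30,0,0,0,0,0]'; python3 -m creep '[0,30,0,0,0,0,0,38,0,0,0,0,0,38,0,0,0,0,0,38,0,0,0,0,0,20,0,0,0,0]';python3 -m creep '[0,0,0,0,0,0,0,0,0,0,0,0]'
python3 - <<'E'
from h import *
import pickle
S={n:snapshot(n) for n in ["top","scene","wrist"]};pickle.dump(S,open("s7.pkl","wb"))
for n in S: cv2.imwrite(f"pics/f_{n}.png",S[n]["color"][:,:,::-1])
E
```

```text
clock: 22.32
tool_pos: [0.5245, -0.3057, 0.1747]
eef_rot: [-0.117, 0.993, 0.001, 0.001]
contact_force: [0.4, -0.5, -0.8]
opening: 0.997
clock: 22.73
tool_pos: [0.5755, -0.2953, 0.2913]
eef_rot: [-0.115, 0.993, -0.002, 0.003]
contact_force: [0.7, -0.1, 0.3]
opening: 0.999
clock: 23.15
tool_pos: [0.5465, -0.1315, 0.2991]
eef_rot: [-0.109, 0.994, -0.002, 0.013]
contact_force: [-0.1, 0.3, 0.4]
opening: 0.997
clock: 23.32
tool_pos: [0.5457, -0.1248, 0.3027]
eef_rot: [-0.115, 0.993, -0.002, 0.014]
contact_force: [-0.0, -0.3, -0.4]
opening: 1.001
```

View pics/f_scene.png

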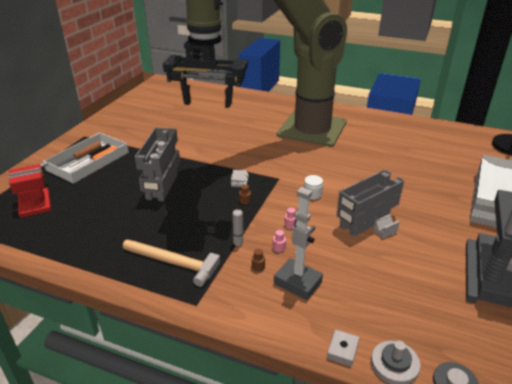

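View pics/f_top.png

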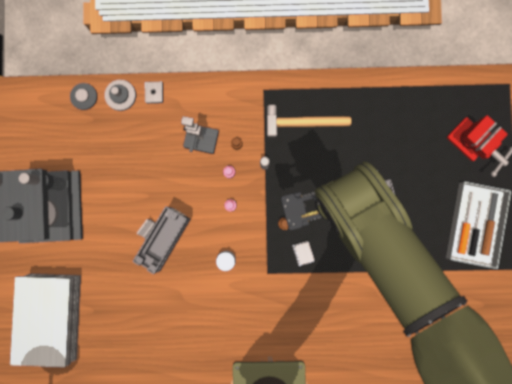

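View pics/f_wrist.png

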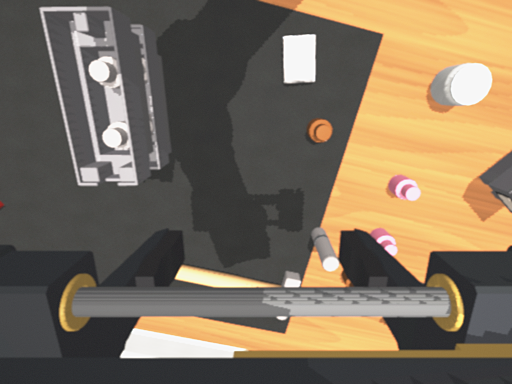

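Run:
```python
from h import *
import pickle
S=pickle.load(open("s7.pkl","rb"));s=S["wrist"]
a=cv2.resize(s["color"][0:195,30:170,::-1],None,fx=3,fy=3,interpolation=cv2.INTER_CUBIC)
t=draw(S["top"]["color"][:,:,::-1].copy(),S["top"],(.459,.278,np.radians(148.5)),.04,(125,195,65,85),6,[(.085,.033,.076,(0,255,255))])
cv2.imwrite("pics/f2.png",np.hstack([a,cv2.copyMakeBorder(t,0,a.shape[0]-t.shape[0],0,0,0)]))
```

```text
(no output)
```

View pics/f2.png

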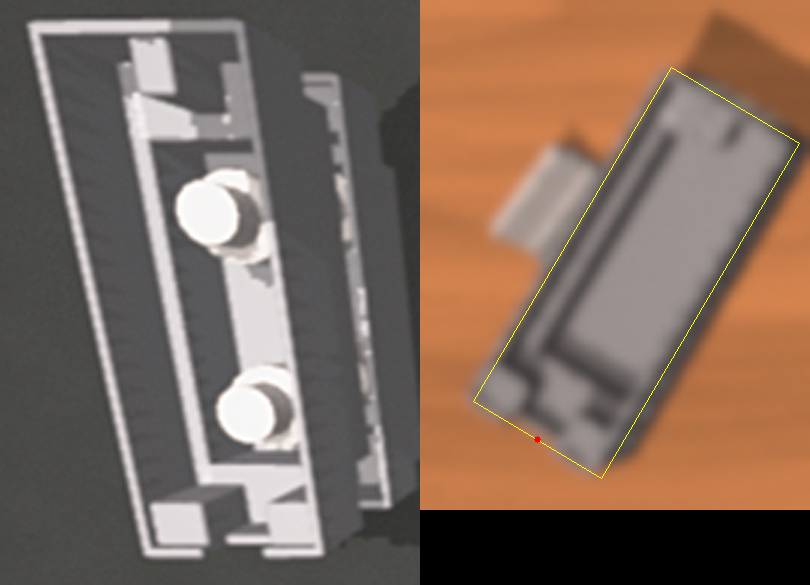

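Run:
```python
from h import *
import pickle
S=pickle.load(open("s7.pkl","rb"));s=S["wrist"]
print("b:");p=fit(s,(30,0),3,[(146,556),(322,553),(242,22),(30,24)],.147)
# a right rim corners, seen beside b: front corner (340,75), rear corner (390,505) in the crop
for u,v in [(340,75),(390,505)]:
    print("a corner",px2w(s,(30+(u+.5)/3-.5,(v+.5)/3-.5),.076).round(4))
c,sn=np.cos(p[2]),np.sin(p[2])
print("predicted a from b:",[r.round(4) for r in rect((p[0],p[1],p[2]+np.pi),0)])
print(get_state()["clock"],get_state()["contact_force"].round(1))
```

```text
b:
pose [ 0.5129 -0.3093] deg 13.38 sides [65.0, 168.5, 64.8, 169.3] res [-0.4  0.3  0.6  1.1  0.5 -0.4 -0.8 -0.4]
a corner [ 0.4219 -0.296   0.076 ]
a corner [ 0.5859 -0.2579  0.076 ]
predicted a from b: [array([ 0.4379, -0.3611,  0.076 ]), array([ 0.4226, -0.2969,  0.076 ]), array([ 0.588 , -0.2575,  0.076 ]), array([ 0.6032, -0.3217,  0.076 ])]
23.4667 [-0.  -0.   0.2]
```

```bash
python3 -c "
from plant import finish_job;print(finish_job())"
```

```text
the job is handed in; nothing more can be done
None
```

The totes are tidied and the job was handed in at about 23.5 s of the 64 s allowed; no verdict was reported. tote_c is nested in tote_d, and tote_b is stacked half a turn round on tote_a.

**tote_c in tote_d:** It passed the ledges with no contact force, and the arm's load dropped to about zero at 40 mm. Pictures afterwards show the rims flush, the labels on the same end and the dips aligned.

**tote_b on tote_a:** It came to rest on the ledges at about 71 mm. The last fit puts tote_b within about 2 mm of tote_a, parallel, and facing the opposite way.

**Punches:** Both punches in tote_b stand upright in the last picture. tote_a's two were seen standing just before the stacking, but they are hidden underneath now.

**Bystanders:** The pillar, V-block, hammer, tin, plates and height gauge look unmoved by eye.

**Checks that disagreed:** The top camera and the wrist camera differed by up to 5 mm on tote_d's position. I settled it by comparing the labels of both totes in one scene picture. I did not measure the final sideways offset of tote_c in tote_d separately, relying on the nest's own play of about 4 mm.

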